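# Hang the rinsed bottle on the drying rack

### The job

Take the brown square bottle out of the grey rinse tray and lay it down on its side on the green mat and let go of it there. Then take it again, turn it upside down and lower it over the free peg of the drying rack, the one with the blue ring, until its mouth sits flat on the ring. Never let the bottle drop, and do not disturb the two bottles already drying or the beaker.

Things in the scene. Friction and masses are not known exactly. Their poses are not given: they have to be found in the camera images.
- bottle: Brown square bottle, rigid, 150 to 310 g. Origin: centre of its foot; z along its axis towards the mouth. Body 56 x 56 mm (faces square to its x and y) from z = 0 to 98 mm, low round shoulder to 104 mm, round neck of 30 mm outer diameter to the mouth at 140 mm. Bore 22 mm, opening into the hollow body, 135 mm deep. Starts upright in the tray with a yaw of 0 to 0.9 rad.
- mouth (a point): Centre of the bottle's mouth (140 mm above the foot, on its axis); same axes as the bottle.
- middle (a point): Point on the bottle's axis 49 mm above the foot, the middle of its square body; same axes as the bottle. The centre of mass lies within 15 mm of it.
- tray: Grey open rinse tray, fixed, 220 mm (its x) x 300 mm (its y) outside, 45 mm high, walls and floor 6 mm thick. Origin at the centre of its underside, on the bench.
- mat: Green mat on the bench, fixed, 220 mm (its x) x 140 mm (its y) x 4 mm thick. Origin at the centre of its underside, so its top is 4 mm above the origin.
- rack: White drying rack, fixed: base 120 mm (its x) x 300 mm (its y) x 30 mm high, with three upright pegs at y = -100, 0 and +100 mm (x = 0). Each peg is 13 mm in diameter and its tip, tapered over the last 10 mm, stands 115 mm above the origin, which is the centre of the underside. Drying bottles occupy two pegs.
- ring: Blue ring, fixed, lying on the rack round the foot of the free peg: outer diameter 44 mm, 4 mm thick. Origin at the centre of its underside, on the peg's axis (30 mm above the bench); its top is 4 mm above that and the peg's tip 85 mm above it.
- hung_a: A pale blue-green bottle of the same shape and size, loose, hanging upside down on a peg of the rack. Origin at the centre of its mouth, z up; its foot is 140 mm above.
- hung_b: The other pale bottle, likewise.
- beaker: Clear beaker, loose, 68 mm across and 85 mm high, standing in the tray on the bottle's +y side. Origin at the centre of its underside.
Things that resemble listed ones, but are neither listed nor needed, are in the scene too. Of the things that look like the bottle, the middle-sized one is meant. What is meant by the beaker is not orange, and is the larger of those in its own colour.

How it is judged:
By the outcome, as a careful person would: the job done as asked, in the order asked, and still so for the second after the job is handed in, with the robot touching nothing.
It also fails if it takes over 64 s, if anything falls off the work surface, if the arm or the gripper's body presses on something with over 40 N, if the wrist force passes 120 N, or if a joint passes its speed limit or range.

### The arm

A 6-joint arm with a two-finger parallel gripper is mounted at the origin on the work surface. World frame = base frame: x ahead of the robot, y to its left, z up, the work surface at z = 0. Lengths are in m, angles in rad, forces in N, time in s.
With the tool pointing down it reaches from about 0.25 to 0.775 m from the base axis. Payload 8.9 kg.
Tool frame: the origin (TCP) lies between the finger pads; the fingertips stand 19 mm ahead of it and the grasp point (between the pads) is the TCP; z points along the fingers, y is the direction in which the jaws open and shut (so a half turn about z gives the same grasp; the last joint's range is limited). The gripper opens to 85 mm and grips with 20 to 120 N. Pads are 22 mm wide; open, the fingers measure 114 mm over their backs; the gripper's body (76 mm by 85 mm) begins 54 mm behind the grasp point. The pads swing forward as they close: fully open they stand 13 mm farther back than shut.
Start: joints at [-1.412, 0.291, -0.153, 1.127, 0, 1.431], TCP at [0.154, -0.502, 0.214] pointing down, gripper open.
Joint ranges: [-2.52, 2.52], [-0.91, 1.74], [-1.3, 1.37], [-1.96, 2.02], [-1.52, 1.47], [-3.14, 3.14]. Speed limits (rad/s): [2.22, 2.22, 2.79, 3.14, 3.14, 3.14].

### API

Orientations are given as a unit quaternion [x, y, z, w].
In Python, from plant import manip, read_camera gives the robot as it stands. The module is installed in compiled form; this text tells all that it offers.
- The arm moves only by the tool send_rows, never from a script. Its argument "rows" is a list that holds one entry, the list of rows, each a list of 6 numbers: the shift along the tool's x, y, z in mm, then the turn, a rotation vector about the tool's x, y, z in rad. In form: [[[tx, ty, tz, rx, ry, rz], ...]]. A call has 1 to 20 rows; each row is the pose to reach, as a shift and turn from the pose measured when the call began, along the tool's axes at that moment; what a row does not reach only later rows make up. A row lasts 1/10 s, in which the tool goes at most 50 mm and 8.59 degrees, less where a joint would pass 70% of its speed; a pose out of reach is approached as far as the arm can. A call with a gripper value outside its range is refused whole. "hand" is the finger opening in mm, from 0 to 85.4, set as the call begins (left out, the last holds). The fingers move at their own pace and stop on an object; the grip force is fixed at half the most. Time passes only in rows, so rows that repeat a pose let the fingers close. It gives the time, the measured TCP pose, the force and the opening at its end, in the units of the state.
- manip.sense(): the state, without advancing time (a new reading comes with each control period).
- read_camera(name): name is "side" or "top"; returns a dict with "img" (384x512x3 uint8, red, green, blue), "z_map" (384x512 float32, m along the optical axis (not along the pixel's ray), 0 where there is no reading), "camera_matrix" (3x3 intrinsics, pixels), "origin" and "attitude" of the camera in the world. Camera axes: x right, y down, z forward; pixel columns grow to the right and rows downward; lengths in m; the calibration is good to about 2 mm. A picture is of the moment at which its call begins.
- manip.job_done(): hands the job in, once; it reports no verdict.
The state is a dict: "clock": time; "q": joint angles; "dq": joint speeds; "tau": joint torques, N m; "tcp_pos": TCP position; "tcp_rot": TCP orientation; "ft_force": force on the tool from outside, world axes, zero at the start; "wrist_torque": the same for the moment, N m; "gripper_width": finger opening in m.
Only numpy, scipy, OpenCV 4.12 (cv2) and the standard library are available. Lean on these libraries where they do the work, as an engineer would, in place of code of your own. Each camera call takes 0.05 s, during which the arm holds its last target.

## Working session

There is one attempt and no reset: what is moved stays moved. The work goes in short steps, Python scripts to look and compute and a tool call to move; the robot and the scene stay as the last step left them, time stands still between calls to the robot, and variables do not carry over. Pictures are saved under pics/ and viewed, and the job is handed in when it is done.

Besides the shell and the picture viewer there is one more tool, called after ">>>" as name([rows], argument=value, ...), one row to a line, values as JSON. send_rows: Moves the arm, as the interface text tells. Its arguments: {"type":"object","properties":{"rows":{"type":"array"},"hand":{"type":"number"}},"required":["rows"]}

```bash
mkdir -p pics; cat > h.py <<'E'
import numpy as np, cv2
from scipy.spatial.transform import Rotation as R
from plant import manip, read_camera
def cam(n):
    c=read_camera(n); A=np.array(c['attitude'],float)
    c['Rm']=A if A.shape==(3,3) else R.from_quat(A).as_matrix()
    c['o']=np.array(c['origin']); c['K']=np.array(c['camera_matrix']); return c
def save(c,n,box=None,s=1):
    im=c['img'][:,:,::-1]
    if box: im=im[box[1]:box[3],box[0]:box[2]]
    cv2.imwrite('pics/'+n,cv2.resize(im,None,fx=s,fy=s,interpolation=cv2.INTER_CUBIC))
def cloud(c):
    z=c['z_map']; v,u=np.mgrid[:z.shape[0],:z.shape[1]]; K=c['K']
    p=np.stack([(u-K[0,2])/K[0,0]*z,(v-K[1,2])/K[1,1]*z,z],-1)
    P=p@c['Rm'].T+c['o']; P[z==0]=np.nan; return P
def ray(c,u,v,h):
    K=c['K']; d=c['Rm']@np.array([(u-K[0,2])/K[0,0],(v-K[1,2])/K[1,1],1]); return c['o']+d*(h-c['o'][2])/d[2]
E
python3 - <<'E'
from h import *
for n in('top','side'):
    c=cam(n); save(c,n+'0.png',s=1.5); print(n,c['K'],c['o'],c['attitude'])
s=manip.sense();print({k:np.round(v,3) for k,v in s.items()})
E
```

```text
top [[482.05108801   0.         255.143525  ]
 [  0.         482.05108801 183.53929518]
 [  0.           0.           1.        ]] [0.44863741 0.05569913 1.40486935] [ 0.70912832 -0.70399019  0.02729704 -0.02810174]
side [[350.38136728   0.         258.81517212]
 [  0.         350.38136728 191.83725545]
 [  0.           0.           1.        ]] [ 0.41190753 -0.63047091  0.9937851 ] [ 0.94083582 -0.08584326  0.02904447 -0.32652001]
{'clock': np.float64(0.1), 'q': array([-1.412,  0.291, -0.154,  1.127, -0.   ,  1.432]), 'dq': array([-0.   ,  0.   ,  0.002, -0.001, -0.   , -0.003]), 'tau': array([ 2.0000e-03, -5.3798e+01,  3.3192e+01,  9.0000e-03, -0.0000e+00,
        0.0000e+00]), 'tcp_pos': array([ 0.154, -0.501,  0.214]), 'tcp_rot': array([ 0.989,  0.148, -0.   , -0.001]), 'ft_force': array([-0.341, -0.853, -0.646]), 'wrist_torque': array([ 0.002,  0.006, -0.065]), 'gripper_width': np.float64(0.085)}
```

```bash
ls pics
```

```text
side0.png
top0.png
```

View pics/top0.png

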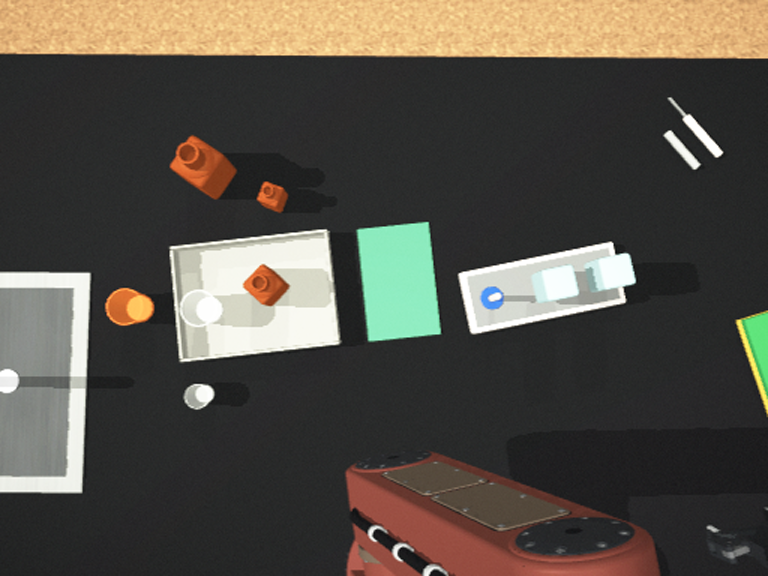

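View pics/side0.png

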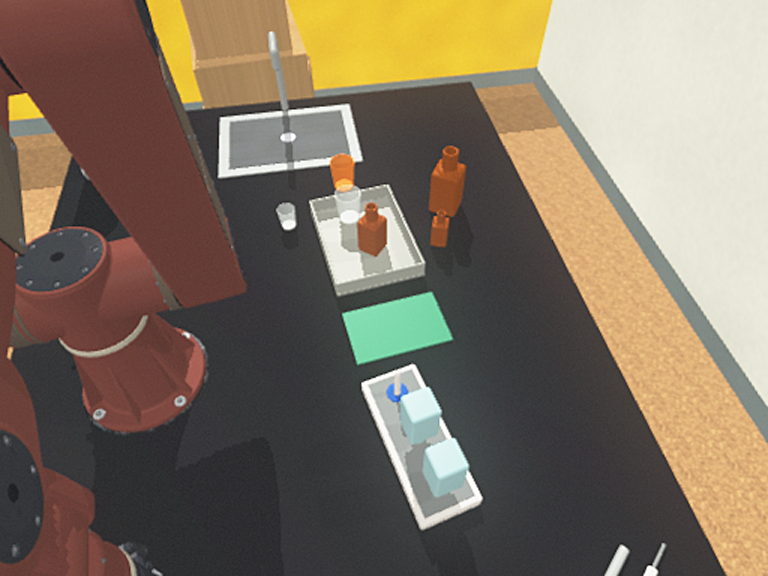

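Top view (in 1.5x pixels): there are three brown bottles. One is large at (200,165), one small at (272,197), and one middle-sized at (265,285) in the tray, so the last is meant. Beakers are orange at (130,307), clear large at (202,308) in the tray, and clear small at (199,396). The one in the tray is meant. The free peg with its blue ring is at (492,298). I'll confirm with a crop and measure.

```bash
cat > m.py <<'E'
from h import *
c=cam('top'); P=cloud(c); save(c,'crop_top.png',(100,80,300,260),4)
hsv=cv2.cvtColor(c['img'],cv2.COLOR_RGB2HSV)
print('bottle px hsv',hsv[190,180],'mat',hsv[180,265],'ring',hsv[202,324],'hung',hsv[188,370])
def comps(m,name,mn=60):
    n,l,st,ce=cv2.connectedComponentsWithStats(m.astype(np.uint8))
    for i in range(1,n):
        if st[i,4]>=mn:
            q=P[l==i]; q=q[~np.isnan(q[:,2])]
            print(name,st[i],ce[i].round(1),'med',np.median(q,0).round(3),'z',np.percentile(q[:,2],[2,50,98]).round(3))
    return l
H,S,V=hsv[...,0],hsv[...,1],hsv[...,2]
b=(H<14)&(S>150)&(V>60); lb=comps(b,'brown')
g=(H>60)&(H<90)&(S>80)&(V>100); lg=comps(g,'mat')
bl=(H>98)&(H<120)&(S>120)&(V>100); comps(bl,'ring',20)
hg=(H>82)&(H<100)&(S>20)&(S<110)&(V>150); comps(hg,'hung')
def rect(m,z0,z1,name):
    mm=m&(P[...,2]>z0)&(P[...,2]<z1); q=P[mm][:,:2].astype(np.float32)
    r=cv2.minAreaRect(q); print(name,len(q),np.round(r[0],4),np.round(r[1],4),r[2],'corners',cv2.boxPoints(r).round(3).tolist())
roi=np.zeros(b.shape,bool); roi[165:210,155:200]=1
rect(b&roi,0.095,0.114,'body top'); rect(b&roi,0.135,0.16,'mouth')
for z in (np.arange(0,.16,.01)): print(round(z,2),(b&roi&(P[...,2]>z)&(P[...,2]<z+.01)).sum(),end='; ')
cs,_=cv2.findContours((g).astype(np.uint8),cv2.RETR_EXTERNAL,cv2.CHAIN_APPROX_NONE)
k=[x for x in cs if cv2.contourArea(x)>1000]
for x in k:
    x=np.array([ray(c,*p[0],.004)[:2] for p in x],np.float32); r=cv2.minAreaRect(x); print('mat',np.round(r[0],4),np.round(r[1],4),r[2],cv2.boxPoints(r).round(3).tolist())
roi=np.zeros(b.shape,bool); roi[150:235,300:430]=1
for z0,z1,n in((.02,.037,'rack top'),(.04,.14,'peg/low'),(.155,.19,'hung feet')):
    mm=roi&(P[...,2]>z0)&(P[...,2]<z1); 
    n2,l,st,ce=cv2.connectedComponentsWithStats(mm.astype(np.uint8))
    for i in range(1,n2):
        if st[i,4]>4: rect(l==i,z0,z1,n)
roi=np.zeros(b.shape,bool); roi[150:245,110:230]=1
rect(roi,.04,.05,'tray rim')
roi[:]=0; roi[190:220,118:150]=1
rect(roi,.08,.1,'beaker')
E
python3 m.py
```

```text
bottle px hsv [  9 192 173] mat [ 76 100 236] ring [107 174 249] hung [ 90   5 254]
brown [ 113   90   45   43 1110] [135.1 110.9] med [0.743 0.38  0.128] z [-0.001  0.128  0.185]
brown [171 121  21  21 301] [181.3 130.8] med [0.7   0.266 0.068] z [-0.002  0.068  0.101]
brown [162 177  30  27 481] [176.8 190.1] med [0.531 0.268 0.105] z [0.04  0.105 0.146]
brown [ 70 192  33  25 388] [ 82.2 204. ] med [0.495 0.551 0.044] z [-0.004  0.044  0.086]
mat [ 238  148   56   80 3708] [265.3 187.4] med [0.548 0.028 0.003] z [-0.004  0.003  0.009]
mat [495 209  17  55 501] [505.6 228.7] med [ 0.438 -0.655  0.032] z [0.019 0.032 0.038]
ring [321 191  14  15 128] [326.8 198.6] med [ 0.511 -0.146  0.033] z [0.028 0.033 0.038]
hung [390 173  14  22 187] [396.  183.7] med [ 0.552 -0.318  0.122] z [0.079 0.122 0.159]
hung [355 181  13  21 139] [359.3 191.6] med [ 0.531 -0.221  0.119] z [0.064 0.119 0.159]
body top 319 [0.5346 0.274 ] [0.0551 0.0553] 49.455467224121094 corners [[0.4959999918937683, 0.2709999978542328], [0.5379999876022339, 0.23499999940395355], [0.5740000009536743, 0.2770000100135803
[... 1924 characters left out ...]
473] [0.0557 0.0569] 12.679961204528809 corners [[0.503000020980835, -0.22599999606609344], [0.515999972820282, -0.2809999883174896], [0.5699999928474426, -0.26899999380111694], [0.5580000281333923, -0.21299999952316284]]
tray rim 767 [0.5178 0.3004] [0.2199 0.3002] 6.8548760414123535 corners [[0.39100000262260437, 0.4359999895095825], [0.4269999861717224, 0.1379999965429306], [0.6449999809265137, 0.164000004529953], [0.609000027179718, 0.46299999952316284]]
beaker 128 [0.4902 0.3919] [0.0651 0.0672] 45.78800582885742 corners [[0.4429999887943268, 0.3919999897480011], [0.492000013589859, 0.3449999988079071], [0.5370000004768372, 0.3919999897480011], [0.48899999260902405, 0.4390000104904175]]
```

View pics/crop_top.png

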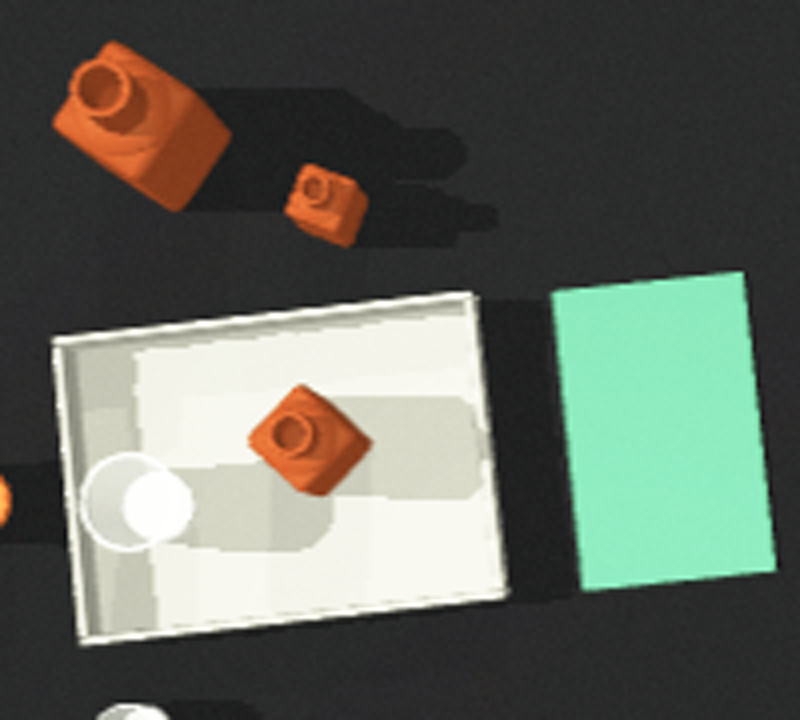

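```bash
cat > g.py <<'E'
from h import *
def ori(psi,p):  # deg; tool x down when p=0
    s,q=np.radians(psi),np.radians(p)
    z=np.array([np.cos(s)*np.cos(q),np.sin(s)*np.cos(q),-np.sin(q)]); y=np.array([-np.sin(s),np.cos(s),0])
    return np.stack([np.cross(y,z),y,z],1)
def rel(pos,psi,p,s=None,show=True):
    s=s or manip.sense(); R0=R.from_quat(s['tcp_rot']).as_matrix()
    t=R0.T@(np.array(pos)-s['tcp_pos'])*1000; r=R.from_matrix(R0.T@ori(psi,p)).as_rotvec()
    if show: print('row',t.round(1).tolist(),r.round(3).tolist(),'|t|',np.linalg.norm(t).round(),'deg',np.degrees(np.linalg.norm(r)).round(1))
    return t,r
def st():
    s=manip.sense(); M=R.from_quat(s['tcp_rot']).as_matrix()
    print('t',round(float(s['clock']),2),'pos',np.round(s['tcp_pos'],4),'psi',np.degrees(np.arctan2(-M[0,1],M[1,1])).round(2),'pitch',np.degrees(np.arctan2(-M[2,2],np.hypot(M[0,2],M[1,2]))).round(2),'zx',M[2].round(3),'q',np.round(s['q'],3),'F',np.round(s['ft_force'],1),'w',np.round(s['gripper_width'],4)); return s
E
python3 - <<'E'
from g import *
st(); rel((.40,-.2,.42),-50,90)
E
```

```text
t 0.15 pos [ 0.154  -0.5016  0.2136] psi -162.94 pitch 89.95 zx [ 0.    -0.001 -1.   ] q [-1.412  0.291 -0.154  1.127 -0.     1.431] F [-0.3  1.7 -0.4] w 0.0855
row [323.7, -216.3, -206.2] [-0.0, -0.001, -1.971] |t| 441.0 deg 112.9
```

>>> send_rows([
  [[0,0,-100,0,0,0],[0,0,-200,0,0,-0.15],[60,-40,-206,0,0,-0.3],[120,-80,-206,0,0,-0.45],[180,-120,-206,0,0,-0.6],[240,-160,-206,0,0,-0.75],[290,-190,-206,0,0,-0.9],[324,-216,-206,0,0,-1.05],[324,-216,-206,0,0,-1.2],[324,-216,-206,0,0,-1.35],[324,-216,-206,0,0,-1.5],[324,-216,-206,0,0,-1.65],[324,-216,-206,0,0,-1.8],[324,-216,-206,0,0,-1.97],[324,-216,-206,0,0,-1.97],[324,-216,-206,0,0,-1.97]],
], hand=85)

```text
clock: 1.75
tcp_pos: [0.4003, -0.2002, 0.4197]
tcp_rot: [0.425, 0.905, 0.0, -0.0]
ft_force: [1.3, -0.3, -0.4]
gripper_width: 0.085
```

```bash
python3 - <<'E'
from g import *
st(); rel((.44,.16,.30),49.4,22)
E
```

```text
t 1.75 pos [ 0.4003 -0.2002  0.4197] psi -50.25 pitch 89.93 zx [ 0.001  0.    -1.   ] q [-6.280e-01  1.170e-01  1.600e-01  1.615e+00  1.000e-03  2.490e-01] F [ 1.3 -0.3 -0.4] w 0.085
row [251.4, 260.8, 120.1] [-1.017, -0.86, -1.51] |t| 382.0 deg 115.4
```

>>> send_rows([
  [[30,30,10,-0.1,-0.09,-0.15],[60,60,20,-0.2,-0.17,-0.3],[90,90,30,-0.3,-0.26,-0.45],[120,120,40,-0.4,-0.34,-0.6],[150,150,50,-0.5,-0.43,-0.75],[180,180,60,-0.58,-0.5,-0.9],[210,210,60,-0.67,-0.57,-1.05],[240,240,60,-0.75,-0.65,-1.2],[251,260,60,-0.8,-0.7,-1.35],[251,260,60,-0.8,-0.7,-1.5],[251,260,60,-0.8,-0.7,-1.5],[251,260,60,-0.8,-0.7,-1.5]],
])

```text
clock: 2.95
tcp_pos: [0.4391, 0.1595, 0.3601]
tcp_rot: [-0.298, 0.84, 0.183, 0.414]
ft_force: [0.6, 0.9, -0.2]
gripper_width: 0.0852
```

```bash
python3 - <<'E'
from g import *
st(); rel((.44,.16,.30),49.4,22)
E
```

```text
t 2.95 pos [0.4391 0.1595 0.3601] psi 40.88 pitch 36.14 zx [-0.805  0.061 -0.59 ] q [-0.432 -0.408 -0.816  0.692  0.848 -0.899] F [ 0.6  0.9 -0.2] w 0.0852
row [47.8, -3.8, 36.2] [-0.101, -0.243, -0.126] |t| 60.0 deg 16.7
```

```bash
cat > kin.py <<'E'
from g import *
from scipy.optimize import least_squares
D=[([-1.412,.291,-.154,1.127,0,1.431],[.154,-.5016,.2136],[.989,.148,0,-.001]),
([-.628,.117,.160,1.615,.001,.249],[.4003,-.2002,.4197],[.425,.905,0,0]),
([-.432,-.408,-.816,.692,.848,-.899],[.4391,.1595,.3601],[-.298,.840,.183,.414])]
try:
    import json; D+=json.load(open('more.json'))
except Exception: pass
Rz=lambda a:R.from_euler('z',a); Ry=lambda a:R.from_euler('y',a); Rx=lambda a:R.from_euler('x',a)
C=R.from_matrix(np.array([[0,0,1],[0,1,0],[-1,0,0]]))
def fk(q,k):
    a,h,d,L1,L2,L3,L4=k; A=Rz(q[0]); f=q[1]-q[2]
    p=np.array([a,d,h])+Ry(q[1]).apply([0,0,L1])+Ry(f).apply([L2,0,0])
    W=Ry(f+q[3]); p=p+W.apply([L3,0,0]); W5=W*Rz(q[4]); p=p+W5.apply([L4,0,0])
    return A.apply(p),A*W5*Rx(q[5])*C
def fit():
    f=lambda k:np.concatenate([fk(q,k)[0]-p for q,p,_ in D]+[.003*(k-np.array([0,.2,.073,.5,.5,.1,.2]))])
    return least_squares(f,[0,.2,.073,.5,.5,.1,.2])
def ik(pos,M,k,q0,n=6):
    lo=np.array([-2.52,-.91,-1.3,-1.96,-1.52,-3.14]);hi=np.array([2.52,1.74,1.37,2.02,1.47,3.14])
    def e(q):
        p,W=fk(q,k); return np.concatenate([(p-pos)*5,(W.inv()*R.from_matrix(M)).as_rotvec()])
    s=least_squares(e,np.clip(q0,lo+.01,hi-.01),bounds=(lo,hi)); return s.x,np.linalg.norm(s.fun)
E
python3 - <<'E'
from kin import *
for q,p,r in D: print(np.round((fk(q,[0]*7)[1].inv()*R.from_quat(r)).as_rotvec(),3))
s=fit();print(s.x.round(4),s.fun.round(4))
k=s.x
for t in (10,20,30,40):
  M=ori(49.4,t);z=M[:,2]
  for nm,pos in(('g',np.array([.5344,.2742,.07])),('pre',np.array([.5344,.2742,.07])-z*.13)):
    print(t,nm,pos.round(3),*[np.round(x,2) for x in ik(pos,M,k,D[2][0])])
E
```

```text
[0.001 0.    0.002]
[ 0.001 -0.001  0.001]
[0.001 0.    0.   ]
[-0.0236  0.4161  0.0744  0.6364  0.3969  0.3122  0.3348] [ 0.0011  0.0034 -0.0057  0.0049 -0.0016 -0.0014 -0.0029 -0.0022  0.0071
 -0.0001  0.0006  0.      0.0004 -0.0003  0.0006  0.0004]
10 g [0.534 0.274 0.07 ] [-0.28  1.12 -1.3  -1.35  1.27 -0.99] 0.3
10 pre [0.451 0.177 0.093] [-0.64  1.01 -1.3  -0.76  1.4  -1.54] 0.07
20 g [0.534 0.274 0.07 ] [-0.2   0.92 -1.3  -1.17  1.06 -0.9 ] 0.25
20 pre [0.455 0.181 0.114] [-0.56  0.71 -1.3  -0.6   1.22 -1.37] 0.09
30 g [0.534 0.274 0.07 ] [-0.1   0.75 -1.3  -1.04  0.84 -0.79] 0.17
30 pre [0.461 0.189 0.135] [-0.41  0.43 -1.3  -0.51  0.99 -1.12] 0.07
40 g [0.534 0.274 0.07 ] [ 0.    0.64 -1.3  -0.96  0.63 -0.68] 0.06
40 pre [0.47  0.199 0.154] [-0.24  0.21 -1.27 -0.41  0.75 -0.9 ] 0.0
```

>>> send_rows([
  [[0,0,-30,0,0.15,0],[0,0,-60,0,0.3,0],[0,0,-60,0,0.45,0],[0,0,-60,0,0.5,0]],
])

```text
clock: 3.35
tcp_pos: [0.4054, 0.1254, 0.3976]
tcp_rot: [-0.333, 0.918, 0.102, 0.193]
ft_force: [0.6, -0.5, -0.2]
gripper_width: 0.0847
```

```bash
cat > rec.py <<'E'
from g import *
import json,os
s=st(); d=json.load(open('more.json')) if os.path.exists('more.json') else []
d.append([list(map(float,s['q'])),list(map(float,s['tcp_pos'])),list(map(float,s['tcp_rot']))]); json.dump(d,open('more.json','w'))
E
python3 rec.py
```

```text
t 3.35 pos [0.4054 0.1254 0.3976] psi 40.6 pitch 64.83 zx [-0.421  0.058 -0.905] q [-0.18  -0.234 -0.315  1.247  0.369 -0.83 ] F [ 0.6 -0.5 -0.2] w 0.0847
```

>>> send_rows([
  [[40,0,40,0.15,0,0],[80,0,80,0.3,0,0],[80,0,80,0.45,0,0],[80,0,80,0.5,0,0]],
])

```text
clock: 3.75
tcp_pos: [0.3696, 0.1038, 0.2891]
tcp_rot: [-0.272, 0.915, -0.13, 0.269]
ft_force: [-0.4, -0.1, 0.0]
gripper_width: 0.0855
```

```bash
python3 rec.py
```

```text
t 3.75 pos [0.3696 0.1038 0.2891] psi 27.56 pitch 55.2 zx [-0.422 -0.384 -0.821] q [ 0.317 -0.477 -0.837  0.658 -0.265 -0.336] F [-0.4 -0.1  0. ] w 0.0855
```

>>> send_rows([
  [[-40,40,-40,0.1,0.1,0.15],[-80,80,-40,0.2,0.2,0.25],[-80,120,-40,0.2,0.3,0.4],[-80,120,-40,0.2,0.4,0.5]],
])

```text
clock: 4.15
tcp_pos: [0.357, 0.2218, 0.31]
tcp_rot: [-0.106, 0.959, -0.176, 0.196]
ft_force: [1.8, -1.5, 0.4]
gripper_width: 0.0852
```

```bash
python3 rec.py; python3 - <<'E'
from kin import *
s=fit();print(s.x.round(4),(s.fun*1000).round(1))
E
```

```text
t 4.15 pos [0.357  0.2218 0.31  ] psi 8.35 pitch 59.47 zx [-0.339 -0.378 -0.861] q [ 0.792 -0.021 -0.394  1.105 -0.525  0.547] F [ 1.8 -1.5  0.4] w 0.0852
[-0.0062  0.385   0.0729  0.5833  0.394   0.2245  0.3395] [-0.4  3.5 -3.4 10.8 -7.7 -2.4 -4.4  0.7  3.8  5.2 -1.6 -2.1  0.9  0.8
  5.4 -9.1 -7.9 -1.3 -0.   0.6 -0.   0.2 -0.3  0.4  0.4]
```

```bash
python3 - <<'E'
s=open('kin.py').read()
s=s.replace("a,h,d,L1,L2,L3,L4=k;","a,h,d,L1,L2,L3,L4,P2,e3,d6,e6=k;").replace("apply([L2,0,0])","apply([L2,0,P2])").replace("apply([L3,0,0])","apply([L3,0,e3])").replace("apply([L4,0,0])","apply([L4,d6,e6])")
s=s.replace("[0,.2,.073,.5,.5,.1,.2]","[0,.2,.073,.5,.5,.1,.2,0,0,0,0]")
s=s.replace(".003*",".001*")
open('kin.py','w').write(s)
E
python3 - <<'E'
from kin import *
for q,p,r in D: print(np.round((fk(q,[0]*11)[1].inv()*R.from_quat(r)).as_rotvec(),3))
s=fit();print(s.x.round(4),(s.fun*1000).round(1))
E
```

```text
[0.001 0.    0.002]
[ 0.001 -0.001  0.001]
[0.001 0.    0.   ]
[ 0.  0. -0.]
[ 0. -0. -0.]
[ 0. -0. -0.]
[ 1.000e-04  2.979e-01  7.290e-02  5.108e-01  3.853e-01  1.207e-01
  3.412e-01  5.980e-02 -0.000e+00 -0.000e+00 -0.000e+00] [ 0.1  0.  -0.  -0.  -0.   0.1  0.   0.   0.  -0.  -0.1 -0.1  0.  -0.
 -0.   0.   0.  -0.   0.   0.1 -0.   0.  -0.1  0.   0.1  0.1 -0.  -0.
 -0. ]
```

```bash
cat >> kin.py <<'E'
K=fit().x
def ikm(pos,M,n=60,seed=0):
    rng=np.random.default_rng(seed); best=[]
    for i in range(n):
        q0=np.array([rng.uniform(-1.5,1.5),rng.uniform(-.9,1.7),rng.uniform(-1.3,1.3),rng.uniform(-1.9,2),rng.uniform(-1.5,1.4),rng.uniform(-3,3)])
        q,e=ik(np.array(pos),M,K,q0)
        if e<1e-3 and not any(np.linalg.norm(q-b)<.05 for b in best): best.append(q)
    return best
E
python3 - <<'E'
from kin import *
for t in (0,15,25,35,45,55):
  M=ori(49.4,t);z=M[:,2]; b=np.array([.5344,.2742,.07])
  for nm,pos in(('g',b),('pre',b-z*.1),('up',b+[0,0,.12])):
    print(t,nm,[x.round(2).tolist() for x in ikm(pos,M,25)])
E
```

```text
0 g []
0 pre []
0 up []
15 g []
15 pre []
15 up []
25 g [[-0.1, 0.79, -1.27, -1.37, 0.84, -0.55]]
25 pre []
25 up [[-0.1, 0.28, -1.2, -0.8, 0.84, -0.55]]
35 g [[-0.03, 0.51, -1.16, -0.83, 0.69, -0.62]]
35 pre [[-0.25, 0.21, -1.21, -0.42, 0.82, -0.86]]
35 up [[-0.03, 0.12, -1.04, -0.32, 0.69, -0.62]]
45 g [[0.05, 0.36, -1.02, -0.4, 0.54, -0.64]]
45 pre [[-0.11, 0.08, -1.03, -0.06, 0.62, -0.8]]
45 up [[0.05, 0.07, -0.87, 0.03, 0.54, -0.64]]
55 g [[0.13, 0.31, -0.85, -0.06, 0.39, -0.64]]
55 pre [[0.02, 0.07, -0.84, 0.22, 0.44, -0.74]]
55 up [[0.13, 0.1, -0.69, 0.31, 0.39, -0.64]]
```

```bash
python3 - <<'E'
from kin import *
print('rack')
for t in (0,15,25,35,45,55):
  for psi in (-50,-30,-10,12,30):
    M=ori(psi,t); r=[]
    for zz in (.125,.225): r.append([x.round(2).tolist() for x in ikm((.516,-.150,zz),M,12)])
    print(t,psi,r)
E
```

```text
rack
0 -50 [[], []]
0 -30 [[], []]
0 -10 [[], []]
0 12 [[], []]
0 30 [[[-1.16, 1.14, -0.49, 1.52, 1.46, -3.14]], [[-1.16, 0.93, -0.55, 1.66, 1.46, -3.14]]]
15 -50 [[], []]
15 -30 [[], []]
15 -10 [[], []]
15 12 [[], [[-1.1, 0.29, -1.3, -0.79, 1.2, -0.77]]]
15 30 [[[-1.13, 0.65, -0.79, 0.41, 1.3, -1.87]], [[-1.13, 0.43, -0.74, 0.68, 1.3, -1.87]]]
25 -50 [[[0.04, 0.56, -1.28, -1.2, -0.8, 0.5]], [[0.04, 0.15, -1.18, -0.68, -0.8, 0.5]]]
25 -30 [[], []]
25 -10 [[], []]
25 12 [[[-1.03, 0.45, -1.27, -0.76, 1.03, -0.89]], [[-1.03, 0.06, -1.15, -0.25, 1.03, -0.89]]]
25 30 [[[-1.07, 0.49, -0.83, 0.3, 1.13, -1.63]], [[-1.07, 0.28, -0.74, 0.6, 1.13, -1.63]]]
35 -50 [[[-0.03, 0.3, -1.16, -0.65, -0.66, 0.58]], [[-0.03, 0.01, -1.03, -0.22, -0.66, 0.58]]]
35 -30 [[], [[-0.31, -0.13, -1.22, -0.47, -0.18, 0.13]]]
35 -10 [[], [[-0.68, -0.17, -1.22, -0.38, 0.41, -0.31]]]
35 12 [[[-0.94, 0.24, -1.15, -0.35, 0.84, -0.91]], [[-0.94, -0.03, -1.0, 0.07, 0.84, -0.91]]]
35 30 [[[-1.0, 0.36, -0.82, 0.32, 0.96, -1.48]], [[-1.0, 0.18, -0.7, 0.62, 0.96, -1.48]]]
45 -50 [[[-0.11, 0.17, -1.02, -0.25, -0.51, 0.6]], [[
[... 188 characters left out ...]
[-0.62, -0.19, -1.02, 0.01, 0.31, -0.32]]]
45 12 [[[-0.83, 0.14, -1.02, -0.06, 0.66, -0.88]], [[-0.83, -0.06, -0.86, 0.31, 0.66, -0.88]]]
45 30 [[[-0.9, 0.28, -0.77, 0.38, 0.77, -1.37]], [[-0.9, 0.12, -0.63, 0.68, 0.77, -1.37]]]
55 -50 [[[-0.19, 0.14, -0.87, 0.07, -0.37, 0.59]], [[-0.19, -0.02, -0.71, 0.39, -0.37, 0.59]]]
55 -30 [[[-0.36, 0.06, -0.99, -0.08, -0.09, 0.14]], [[-0.36, -0.12, -0.81, 0.27, -0.09, 0.14]]]
55 -10 [[[-0.56, 0.05, -1.0, -0.05, 0.22, -0.32]], [[-0.56, -0.13, -0.82, 0.31, 0.22, -0.32]]]
55 12 [[[-0.73, 0.12, -0.87, 0.19, 0.48, -0.84]], [[-0.73, -0.03, -0.7, 0.51, 0.48, -0.84]]]
55 30 [[[-0.79, 0.23, -0.69, 0.47, 0.59, -1.26]], [[-0.79, 0.11, -0.54, 0.76, 0.59, -1.26]]]
```

```bash
python3 - <<'E'
from kin import *
for m in (-28,-15,6,25,40,152,170,186,200,220):
  u=np.array([np.cos(np.radians(m)),np.sin(np.radians(m)),0])
  p1=np.array([.548,.028,.034])-u*.010; p2=np.array([.548,.028,.034])-u*.02
  for t in (30,40):
    print(m,t,'lay',[x.round(2).tolist() for x in ikm(p1,ori(m,90+t),12)],'regrasp',[x.round(2).tolist() for x in ikm(p2,ori(m+180,90+t),12)])
E
```

```text
-28 30 lay [[-0.17, 0.9, 0.26, 1.44, 0.16, 0.27]] regrasp [[0.12, 0.31, -0.93, -0.11, -0.29, -2.6]]
-28 40 lay [[-0.19, 1.07, 0.52, 1.69, 0.19, 0.23]] regrasp [[0.19, 0.38, -1.08, -0.46, -0.42, -2.58]]
-15 30 lay [[-0.12, 0.93, 0.32, 1.48, 0.07, 0.12]] regrasp [[0.01, 0.28, -1.01, -0.23, -0.14, -2.9]]
-15 40 lay [[-0.13, 1.11, 0.61, 1.76, 0.08, 0.1]] regrasp [[0.05, 0.37, -1.2, -0.67, -0.2, -2.9]]
6 30 lay [[-0.04, 0.94, 0.35, 1.5, -0.07, -0.13]] regrasp [[-0.18, 0.26, -1.04, -0.24, 0.14, 2.89]]
6 40 lay [[-0.03, 1.13, 0.65, 1.78, -0.09, -0.1]] regrasp [[-0.23, 0.36, -1.24, -0.7, 0.21, 2.88]]
25 30 lay [[0.03, 0.91, 0.29, 1.44, -0.2, -0.35]] regrasp [[-0.33, 0.29, -0.96, -0.07, 0.36, 2.44]]
25 40 lay [[0.06, 1.09, 0.57, 1.71, -0.24, -0.29]] regrasp [[-0.43, 0.35, -1.12, -0.39, 0.51, 2.4]]
40 30 lay [[0.09, 0.87, 0.21, 1.35, -0.29, -0.55]] regrasp [[-0.41, 0.34, -0.83, 0.14, 0.46, 2.1]]
40 40 lay [[0.13, 1.03, 0.44, 1.59, -0.36, -0.46]] regrasp [[-0.52, 0.39, -0.94, -0.04, 0.65, 2.02]]
152 30 lay [[0.07, 0.34, -0.88, -0.1, -0.27, -2.64]] regrasp [[-0.19, 0.95, 0.38, 1.5, 0.15, 0.26]]

[... 210 characters left out ...]
lay [[-0.02, 0.38, -1.16, -0.66, -0.1, -3.03]] regrasp [[-0.11, 1.21, 0.83, 1.88, 0.04, 0.05]]
186 30 lay [[-0.16, 0.3, -0.97, -0.21, 0.13, 2.91]] regrasp [[-0.03, 1.0, 0.49, 1.57, -0.07, -0.12]]
186 40 lay [[-0.2, 0.37, -1.17, -0.65, 0.19, 2.91]] regrasp [[-0.03, 1.22, 0.86, 1.9, -0.08, -0.1]]
200 30 lay [[-0.25, 0.31, -0.93, -0.12, 0.29, 2.61]] regrasp [[0.03, 0.98, 0.45, 1.54, -0.16, -0.28]]
200 40 lay [[-0.33, 0.37, -1.11, -0.48, 0.42, 2.59]] regrasp [[0.05, 1.19, 0.79, 1.84, -0.19, -0.23]]
220 30 lay [[-0.34, 0.37, -0.79, 0.13, 0.45, 2.16]] regrasp [[0.11, 0.92, 0.32, 1.42, -0.28, -0.52]]
220 40 lay [[-0.45, 0.41, -0.91, -0.08, 0.63, 2.1]] regrasp [[0.15, 1.1, 0.59, 1.68, -0.34, -0.44]]
```

```bash
cat > plan.py <<'E'
from kin import *
LIM=np.array([2.22,2.22,2.79,3.14,3.14,3.14])*.06
def plan(wps,qgoal_seed=None,slow=1.0,maxrows=19,mode='joint',n=None):
    """wps: (pos,psi,pitch)"""
    s=manip.sense(); q0=np.array(s['q']); p0=np.array(s['tcp_pos']); R0=R.from_quat(s['tcp_rot'])
    rows=[];q=q0
    for w in wps:
        seed=q if qgoal_seed is None else np.array(qgoal_seed)
        g,e=ik(np.array(w[0]),ori(w[1],w[2]),K,seed)
        if e>2e-3: print('IK BAD',e)
        pa,Wa=fk(q,K);pb,Wb=fk(g,K)
        if mode=='lin':
            rv=(Wa.inv()*Wb).as_rotvec(); N=int(np.ceil(max(np.linalg.norm(pb-pa)/.04,np.linalg.norm(rv)/.12)*slow)); N=max(N,1)
            N=n or N; qq=q.copy();mx=0
            for i in range(1,N+1):
                x,e=ik(pa+(pb-pa)*i/N,(Wa*R.from_rotvec(rv*i/N)).as_matrix(),K,qq); mx=max(mx,np.max(abs(x-qq)/LIM)); 
                if e>2e-3: print('lin bad',i,e)
                qq=x; rows.append(fk(x,K))
            g=qq
            print('lin N',N,'maxjoint frac',round(mx,2))
        else:
            N=1
            while True:
                qs=[q+(g-q)*(.5-.5*np.cos(np.pi*i/N)) if N>4 else q+(g-q)*i/N for i in range(N+1)]; f=[fk(x,K) for x in qs]
                ok=all(np.max(abs(qs[i+1]-qs[i])/LIM)<=1/slow and np.linalg.norm(f[i+1][0]-f[i][0])<=.046/slow and np.linalg.norm((f[i][1].inv()*f[i+1][1]).as_rotvec())<=.14/slow for i in range(N))
                if ok: break
                N+=1
            rows+=f[1:]; print('joint N',N)
        print('goal q',g.round(2)); q=g
    out=[]; prev=np.zeros(3)
    for p,W in rows:
        t=R0.inv().apply(p-p0)*1000; rv=(R0.inv()*W).as_rotvec(); 
        # keep continuity
        if np.linalg.norm(rv-prev)>np.pi: rv=rv-rv/np.linalg.norm(rv)*2*np.pi
        prev=rv; out.append([round(float(x)) for x in t]+[round(float(x),3) for x in rv])
    print(len(out),'rows minz',min(p[2] for p,_ in rows).round(3))
    for i in range(0,len(out),1): print(out[i],end=', ')
    print(); print('path',[ (p*1000).round().astype(int).tolist() for p,_ in rows][::3])
E
python3 - <<'E'
from plan import *
z=ori(49.4,35)[:,2]; b=np.array([.5344,.2742,.074])
plan([(b-z*.10+[0,0,.03],49.4,35),(b-z*.09,49.4,35)],slow=1)
E
```

```text
joint N 15
goal q [-0.25  0.1  -1.16 -0.25  0.82 -0.86]
joint N 2
goal q [-0.22  0.23 -1.2  -0.45  0.81 -0.83]
17 rows minz 0.124
[1, 3, 5, -0.011, 0.008, -0.003], [3, 10, 21, -0.045, 0.029, -0.012], [7, 22, 44, -0.102, 0.057, -0.025], [9, 37, 73, -0.183, 0.081, -0.044], [8, 53, 104, -0.282, 0.088, -0.065], [4, 67, 134, -0.393, 0.068, -0.09], [-4, 77, 160, -0.504, 0.015, -0.118], [-15, 81, 179, -0.604, -0.071, -0.149], [-26, 78, 191, -0.681, -0.182, -0.182], [-37, 70, 197, -0.731, -0.307, -0.217], [-46, 60, 196, -0.756, -0.429, -0.252], [-52, 48, 193, -0.761, -0.538, -0.284], [-56, 39, 188, -0.755, -0.622, -0.31], [-58, 33, 184, -0.748, -0.674, -0.327], [-59, 31, 182, -0.745, -0.692, -0.333], [-56, 40, 198, -0.745, -0.692, -0.333], [-53, 49, 213, -0.745, -0.692, -0.333], 
path [[358, 222, 304], [374, 232, 230], [416, 246, 144], [462, 238, 126], [480, 217, 153], [485, 215, 143]]
```

```bash
python3 - <<'E'
from plan import *
z=ori(49.4,35)[:,2]; b=np.array([.5344,.2742,.074])
plan([(b-z*.10+[0,0,.16],49.4,35)],slow=1)
E
```

```text
joint N 15
goal q [-0.25 -0.2  -0.92  0.28  0.82 -0.86]
15 rows minz 0.224
[1, 1, 3, -0.011, 0.008, -0.003], [4, 5, 13, -0.045, 0.029, -0.012], [8, 11, 27, -0.102, 0.057, -0.025], [11, 19, 43, -0.183, 0.081, -0.044], [10, 29, 60, -0.282, 0.088, -0.065], [4, 37, 74, -0.393, 0.068, -0.09], [-8, 43, 84, -0.504, 0.015, -0.118], [-24, 44, 90, -0.604, -0.071, -0.149], [-43, 39, 92, -0.681, -0.182, -0.182], [-61, 29, 90, -0.731, -0.307, -0.217], [-77, 16, 86, -0.756, -0.429, -0.252], [-89, 3, 81, -0.761, -0.538, -0.284], [-97, -9, 75, -0.755, -0.622, -0.31], [-101, -16, 72, -0.748, -0.674, -0.327], [-103, -19, 70, -0.745, -0.692, -0.333], 
path [[357, 222, 306], [363, 224, 262], [393, 238, 224], [445, 238, 242], [476, 218, 281]]
```

Clear of everything; I send it slightly rounded.

>>> send_rows([
  [[4,5,13,-0.045,0.03,-0.01],[8,11,27,-0.1,0.06,-0.025],[11,19,43,-0.18,0.08,-0.045],[10,29,60,-0.28,0.09,-0.065],[4,37,74,-0.39,0.07,-0.09],[-8,43,84,-0.5,0.015,-0.12],[-24,44,90,-0.6,-0.07,-0.15],[-43,39,92,-0.68,-0.18,-0.18],[-61,29,90,-0.73,-0.31,-0.22],[-77,16,86,-0.755,-0.43,-0.25],[-89,3,81,-0.76,-0.54,-0.285],[-97,-9,75,-0.755,-0.62,-0.31],[-103,-19,70,-0.745,-0.692,-0.333],[-103,-19,70,-0.745,-0.692,-0.333]],
])

```text
clock: 5.55
tcp_pos: [0.4814, 0.2105, 0.2917]
tcp_rot: [-0.369, 0.807, 0.193, 0.42]
ft_force: [-0.6, 0.5, 0.1]
gripper_width: 0.085
```

```bash
python3 - <<'E'
from plan import *
st();z=ori(49.4,35)[:,2]; b=np.array([.5344,.2742,.074])
plan([(b-z*.10,49.4,35),(b,49.4,35)],mode='lin',slow=1.2)
E
```

```text
t 5.55 pos [0.4814 0.2105 0.2917] psi 49.19 pitch 34.97 zx [-0.819  0.002 -0.573] q [-0.251 -0.204 -0.924  0.287  0.825 -0.856] F [-0.6  0.5  0.1] w 0.085
lin N 5 maxjoint frac 0.84
goal q [-0.25  0.2  -1.2  -0.4   0.82 -0.86]
lin N 3 maxjoint frac 0.91
goal q [-0.03  0.49 -1.16 -0.81  0.69 -0.62]
8 rows minz 0.074
[26, 0, 18, -0.0, 0.0, -0.001], [52, 0, 37, -0.001, 0.0, -0.002], [78, 0, 56, -0.001, 0.0, -0.002], [105, 1, 74, -0.001, 0.0, -0.003], [131, 1, 93, -0.002, 0.0, -0.004], [131, 1, 126, -0.002, 0.0, -0.004], [131, 1, 159, -0.002, 0.0, -0.004], [131, 1, 193, -0.002, 0.0, -0.004], 
path [[482, 211, 260], [481, 212, 163], [517, 253, 93]]
```

>>> send_rows([
  [[26,0,18,0,0,0],[52,0,37,0,0,0],[78,0,56,0,0,0],[105,1,74,0,0,-0.003],[131,1,93,-0.002,0,-0.004],[131,1,93,-0.002,0,-0.004],[131,1,115,-0.002,0,-0.004],[131,1,140,-0.002,0,-0.004],[131,1,165,-0.002,0,-0.004],[131,1,180,-0.002,0,-0.004],[131,1,193,-0.002,0,-0.004],[131,1,193,-0.002,0,-0.004]],
])

```text
clock: 6.75
tcp_pos: [0.5357, 0.2755, 0.0746]
tcp_rot: [-0.371, 0.806, 0.194, 0.42]
ft_force: [-0.5, -0.9, 0.7]
gripper_width: 0.0851
```

```bash
python3 - <<'E'
from plan import *
st(); c=cam('side'); save(c,'grasp1.png',(180,80,330,230),4)
E
```

```text
t 6.75 pos [0.5357 0.2755 0.0746] psi 49.44 pitch 34.95 zx [-0.82   0.001 -0.573] q [-0.028  0.49  -1.153 -0.803  0.692 -0.617] F [-0.5 -0.9  0.7] w 0.0851
```

View pics/grasp1.png

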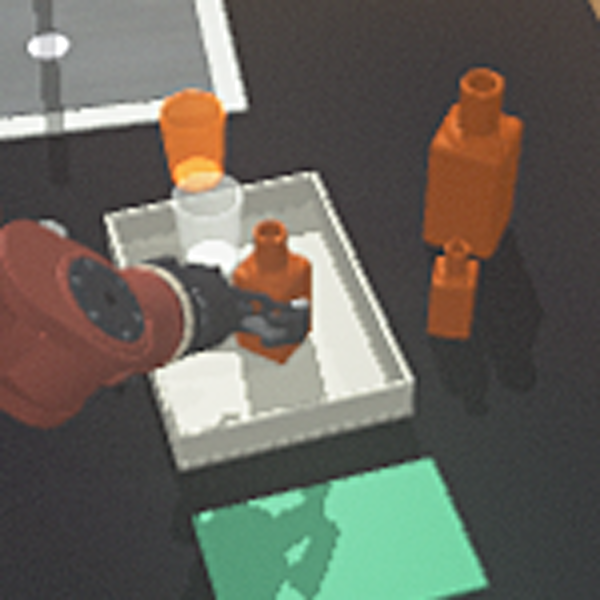

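The crop shows the open fingers straddling the bottle's body (crop px 270,310), clear of the beaker and tray wall. Closing, then lifting.

>>> send_rows([
  [[0,0,0,0,0,0],[0,0,0,0,0,0],[0,0,0,0,0,0],[0,0,0,0,0,0],[0,0,0,0,0,0],[0,0,0,0,0,0],[0,0,0,0,0,0],[0,0,0,0,0,0],[0,0,0,0,0,0],[0,0,0,0,0,0]],
], hand=45)

```text
clock: 7.8
tcp_pos: [0.5353, 0.275, 0.0763]
tcp_rot: [-0.371, 0.805, 0.194, 0.421]
ft_force: [-5.9, -4.4, 10.4]
gripper_width: 0.0547
```

```bash
python3 - <<'E'
from plan import *
s=st(); p=s['tcp_pos']
plan([(p+[0,0,.13],49.4,35)],mode='lin',slow=1.8)
E
```

```text
t 7.8 pos [0.5353 0.275  0.0763] psi 49.45 pitch 34.83 zx [-0.821 -0.    -0.571] q [-0.031  0.486 -1.155 -0.803  0.694 -0.618] F [-5.9 -4.4 10.4] w 0.0547
lin N 6 maxjoint frac 0.58
goal q [-0.03  0.08 -1.01 -0.26  0.69 -0.62]
6 rows minz 0.098
[-18, -1, -12, 0.0, 0.0, 0.0], [-36, -1, -25, 0.0, 0.001, 0.0], [-54, 0, -37, 0.0, 0.001, 0.0], [-71, 0, -49, 0.0, 0.002, 0.0], [-89, 0, -62, 0.001, 0.002, 0.0], [-107, 0, -74, 0.001, 0.003, 0.001], 
path [[536, 275, 98], [536, 275, 163]]
```

>>> send_rows([
  [[-5,0,-4,0,0,0],[-15,0,-11,0,0,0],[-30,0,-21,0,0,0],[-50,0,-35,0,0,0],[-70,0,-49,0,0,0],[-90,0,-62,0,0,0],[-107,0,-74,0,0,0],[-107,0,-74,0,0,0]],
], hand=45)

```text
clock: 8.6
tcp_pos: [0.5366, 0.2749, 0.2099]
tcp_rot: [-0.371, 0.804, 0.193, 0.423]
ft_force: [0.3, 0.3, -1.6]
gripper_width: 0.0546
```

```bash
cat > bot.py <<'E'
from h import *
def bottle(c,P,near,rad=.13,tag=''):
    hsv=cv2.cvtColor(c['img'],cv2.COLOR_RGB2HSV); H,S,V=[hsv[...,i] for i in range(3)]
    m=(H<14)&(S>150)&(V>50)&(np.linalg.norm(P-np.array(near),axis=-1)<rad)
    q=P[m]; return m,q
E
python3 - <<'E'
from plan import *
from bot import *
s=st()
c=cam('side'); P=cloud(c); m,q=bottle(c,P,s['tcp_pos']); save(c,'lift1.png',(180,50,330,200),4)
print(len(q),'z range',np.percentile(q[:,2],[0,1,50,99,100]).round(3))
c=cam('top'); P=cloud(c); m,q=bottle(c,P,s['tcp_pos']); print(len(q),'z',np.percentile(q[:,2],[1,50,99]).round(3), q[q[:,2]>np.percentile(q[:,2],99)-.012].mean(0).round(4))
E
```

```text
t 8.6 pos [0.5366 0.2749 0.2099] psi 49.42 pitch 34.65 zx [-0.823 -0.004 -0.569] q [-0.03   0.077 -1.012 -0.257  0.694 -0.617] F [ 0.3  0.3 -1.6] w 0.0546
408 z range [0.143 0.148 0.238 0.282 0.284]
590 z [0.164 0.237 0.28 ] [0.5372 0.2724 0.276 ]
```

View pics/lift1.png

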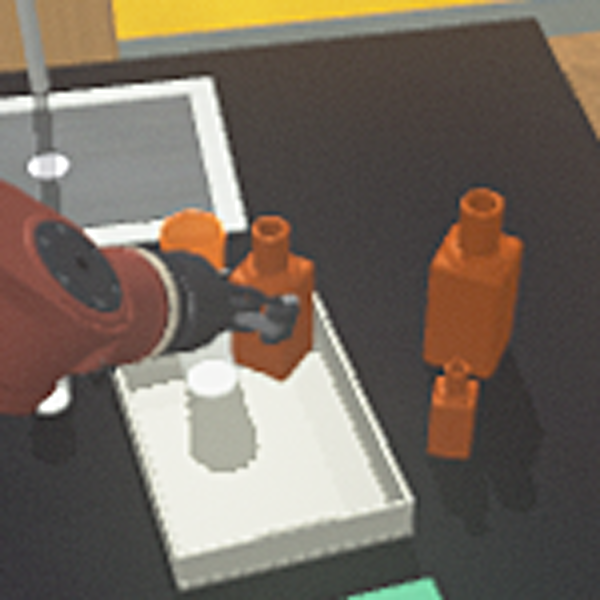

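```bash
cat >> plan.py <<'E'
def track(rows_txt, up_tool, g, off=0):
    s=manip.sense(); p0=s['tcp_pos']; R0=R.from_quat(s['tcp_rot'])
    for r in rows_txt:
        p=p0+R0.apply(np.array(r[:3])/1000); W=R0*R.from_rotvec(r[3:]); u=W.apply(up_tool)
        print('tcp',(p*1000).round(),'mouth',((p+u*(.14-g))*1000).round(),'foot',((p-u*g)*1000).round())
E
python3 - <<'E'
from plan import *
M=ori(49.42,34.65); print('up in tool',M.T@[0,0,1])
plan([((.548,.028,.16),-22,124.7)],slow=1.2)
E
```

```text
up in tool [-0.82264052  0.         -0.56856185]
joint N 27
goal q [-0.16  0.93  0.61  1.85  0.13  0.18]
27 rows minz 0.104
[0, -2, 1, -0.0, 0.004, 0.006], [2, -7, 3, -0.0, 0.016, 0.023], [5, -14, 7, -0.0, 0.035, 0.052], [10, -24, 12, -0.0, 0.062, 0.091], [16, -36, 18, 0.0, 0.097, 0.14], [23, -50, 23, 0.001, 0.138, 0.198], [31, -65, 29, 0.004, 0.186, 0.264], [41, -81, 34, 0.007, 0.24, 0.337], [51, -96, 38, 0.012, 0.3, 0.415], [63, -110, 39, 0.019, 0.366, 0.497], [74, -124, 39, 0.028, 0.435, 0.58], [86, -136, 36, 0.038, 0.508, 0.665], [97, -146, 31, 0.051, 0.584, 0.748], [107, -154, 23, 0.065, 0.662, 0.829], [116, -161, 13, 0.082, 0.741, 0.907], [124, -166, 0, 0.099, 0.819, 0.979], [130, -169, -14, 0.117, 0.896, 1.046], [135, -171, -28, 0.136, 0.97, 1.106], [139, -172, -44, 0.154, 1.041, 1.16], [141, -173, -59, 0.172, 1.106, 1.206], [142, -173, -74, 0.189, 1.166, 1.245], [142, -172, -87, 0.204, 1.218, 1.277], [142, -172, -98, 0.218, 1.262, 1.302], [142, -171, -108, 0.228, 1.297, 1.321], [141, -171, -115, 0.236, 1.323, 1.335], [141, -170, -119, 0.241, 1.339, 1.343], [141, -170, -120, 0.242, 1.344, 1.345], 
path [[537, 274, 206], [556, 262, 192], [589, 237, 164], [617, 200, 133], [627, 157, 110], [615, 113, 105], [591, 75, 118], [567, 47, 140], [551, 31, 156]]
```

```bash
python3 - <<'E'
from plan import *
plan([((.55,.16,.28),15,75)],slow=1.2,mode='lin')
E
```

```text
lin N 10 maxjoint frac 0.77
goal q [ 0.14  0.13 -0.23  0.95  0.03 -0.12]
10 rows minz 0.214
[-2, -9, -10, 0.035, 0.068, 0.05], [-4, -18, -21, 0.07, 0.136, 0.1], [-5, -26, -32, 0.106, 0.204, 0.15], [-7, -35, -42, 0.141, 0.272, 0.201], [-8, -43, -53, 0.176, 0.34, 0.251], [-10, -52, -63, 0.211, 0.408, 0.301], [-11, -60, -74, 0.246, 0.476, 0.351], [-13, -69, -84, 0.281, 0.544, 0.401], [-14, -77, -95, 0.317, 0.612, 0.451], [-16, -86, -106, 0.352, 0.68, 0.502], 
path [[537, 263, 214], [542, 229, 236], [546, 194, 258], [550, 160, 280]]
```

>>> send_rows([
  [[-1,-5,-5,0.018,0.034,0.025],[-2,-9,-10,0.035,0.068,0.05],[-4,-18,-21,0.07,0.136,0.1],[-5,-26,-32,0.106,0.204,0.15],[-7,-35,-42,0.141,0.272,0.2],[-8,-43,-53,0.176,0.34,0.25],[-10,-52,-63,0.211,0.408,0.3],[-11,-60,-74,0.246,0.476,0.35],[-13,-69,-84,0.281,0.544,0.4],[-14,-77,-95,0.317,0.612,0.45],[-16,-86,-106,0.352,0.68,0.5],[-16,-86,-106,0.352,0.68,0.5]],
])

```text
clock: 9.9
tcp_pos: [0.5514, 0.1597, 0.2793]
tcp_rot: [-0.13, 0.983, 0.016, 0.129]
ft_force: [0.6, 1.1, -2.3]
gripper_width: 0.0545
```

```bash
python3 - <<'E'
from plan import *
st()
plan([((.548,.028,.12),-22,124.7)],slow=1.2,mode='lin')
E
```

```text
t 9.9 pos [0.5514 0.1597 0.2793] psi 15.0 pitch 75.1 zx [-0.257 -0.001 -0.966] q [ 0.136  0.134 -0.223  0.956  0.031 -0.122] F [ 0.6  1.1 -2.3] w 0.0545
lin N 11 maxjoint frac 0.65
goal q [-0.16  0.95  0.55  1.76  0.13  0.18]
11 rows minz 0.12
[7, -12, 13, -0.011, 0.076, 0.06], [14, -23, 26, -0.021, 0.152, 0.119], [21, -34, 39, -0.032, 0.228, 0.179], [28, -46, 53, -0.042, 0.304, 0.238], [35, -57, 66, -0.053, 0.38, 0.298], [42, -69, 79, -0.063, 0.455, 0.358], [49, -80, 92, -0.074, 0.531, 0.417], [56, -92, 105, -0.084, 0.607, 0.477], [63, -103, 118, -0.095, 0.683, 0.536], [70, -115, 131, -0.105, 0.759, 0.596], [77, -126, 145, -0.116, 0.835, 0.656], 
path [[551, 148, 265], [550, 112, 221], [549, 76, 178], [548, 40, 134]]
```

>>> send_rows([
  [[3,-6,6,-0.005,0.038,0.03],[7,-12,13,-0.011,0.076,0.06],[14,-23,26,-0.021,0.152,0.119],[21,-34,39,-0.032,0.228,0.179],[28,-46,53,-0.042,0.304,0.238],[35,-57,66,-0.053,0.38,0.298],[42,-69,79,-0.063,0.455,0.358],[49,-80,92,-0.074,0.531,0.417],[56,-92,105,-0.084,0.607,0.477],[63,-103,118,-0.095,0.683,0.536],[70,-115,131,-0.105,0.759,0.596],[77,-126,145,-0.116,0.835,0.656],[77,-126,145,-0.116,0.835,0.656]],
])

```text
clock: 11.2
tcp_pos: [0.5463, 0.0265, 0.1119]
tcp_rot: [0.184, 0.935, 0.058, -0.298]
ft_force: [-0.8, -0.3, -3.8]
gripper_width: 0.0548
```

```bash
python3 - <<'E'
from plan import *
from bot import *
s=st()
c=cam('side'); P=cloud(c); m,q=bottle(c,P,s['tcp_pos']); save(c,'overmat.png',(180,130,330,280),4)
print(len(q),'z range',np.percentile(q[:,2],[1,50,99]).round(3))
c=cam('top'); P=cloud(c); m,q=bottle(c,P,s['tcp_pos']); print(len(q),'z',np.percentile(q[:,2],[1,50,99]).round(3));save(c,'overmat_t.png',(190,110,340,260),4)
# height along m
d=(q-s['tcp_pos'])@np.array([np.cos(np.radians(-22)),np.sin(np.radians(-22)),0])
for a in range(-80,80,10):
    k=(d>a/1000)&(d<(a+10)/1000)
    if k.sum()>3: print(a,k.sum(),np.percentile(q[k,2],[50,95]).round(4))
E
```

```text
t 11.2 pos [0.5463 0.0265 0.1119] psi -22.24 pitch 54.68 zx [ 0.578 -0.001 -0.816] q [-0.165  0.962  0.546  1.76   0.127  0.183] F [-0.8 -0.3 -3.8] w 0.0548
608 z range [0.091 0.138 0.144]
42 z [0.133 0.14  0.146]
-40 13 [0.1394 0.1435]
-30 13 [0.1404 0.1458]
-20 9 [0.1405 0.1439]
-10 5 [0.1398 0.1402]
```

View pics/overmat.png

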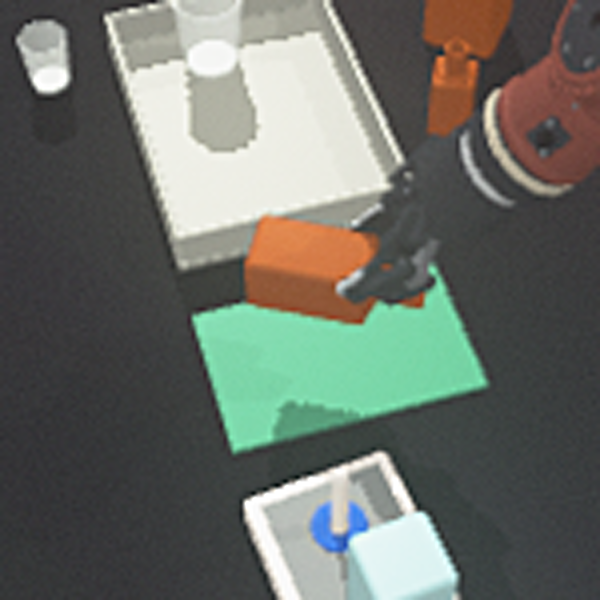

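```bash
python3 - <<'E'
from plan import *
from bot import *
s=manip.sense()
c=cam('side'); P=cloud(c); m,q=bottle(c,P,s['tcp_pos'])
k=q[(q[:,2]>.128)]; A=np.c_[k[:,:2]-s['tcp_pos'][:2],np.ones(len(k))]
for _ in range(3):
    x,*_r=np.linalg.lstsq(A,k[:,2],rcond=None); r=k[:,2]-A@x; w=abs(r)<.006; A=A[w];k=k[w]
print(len(k),x.round(4),'slope along m',x[0]*np.cos(np.radians(-22))+x[1]*np.sin(np.radians(-22)), np.std(r))
p=s['tcp_pos']
plan([((.548,.028,.045),-22,124.7),((.548,.028,.032),-22,124.7)],slow=1.5,mode='lin')
E
```

```text
381 [0.0263 0.0317 0.1448] slope along m 0.012498062775018848 0.002087646733606939
lin N 3 maxjoint frac 0.25
goal q [-0.16  1.01  0.47  1.63  0.13  0.18]
lin N 1 maxjoint frac 0.12
goal q [-0.16  1.02  0.46  1.61  0.13  0.18]
4 rows minz 0.032
[-14, 0, 20, 0.0, 0.0, 0.0], [-28, -1, 41, 0.001, 0.001, 0.001], [-42, -1, 61, 0.001, 0.001, 0.001], [-50, -1, 72, 0.001, 0.001, 0.001], 
path [[548, 28, 94], [548, 28, 32]]
```

```bash
python3 - <<'E'
from plan import *
st(); rel((.548,.028,.036),-22,124.7); rel((.548,.028,.030),-22,124.7)
q,e=ik(np.array([.548,.028,.036]),ori(-22,124.7),K,manip.sense()['q']);print(e,q.round(3))
E
```

```text
t 11.35 pos [0.5482 0.0287 0.119 ] psi -21.97 pitch 55.36 zx [ 0.568  0.002 -0.823] q [-0.161  0.949  0.546  1.761  0.127  0.183] F [ 0.5  1.1 -1.5] w 0.0546
row [-47.3, -0.8, 68.3] [0.001, 0.001, 0.001] |t| 83.0 deg 0.1
row [-50.7, -0.9, 73.2] [0.001, 0.001, 0.001] |t| 89.0 deg 0.1
4.024734923647847e-15 [-0.161  1.015  0.462  1.613  0.126  0.184]
```

>>> send_rows([
  [[-8,0,12,0,0,0],[-18,0,26,0,0,0],[-28,0,40,0,0,0],[-36,-1,52,0,0,0],[-42,-1,61,0,0,0],[-45,-1,65,0,0,0],[-47,-1,68,0,0,0],[-47,-1,68,0,0,0],[-47,-1,68,0,0,0]],
])

```text
clock: 12.25
tcp_pos: [0.5481, 0.0279, 0.0368]
tcp_rot: [0.182, 0.937, 0.058, -0.292]
ft_force: [-0.3, -0.1, -1.3]
gripper_width: 0.0547
```

```bash
python3 - <<'E'
from plan import *
st(); rel((.548,.028,.031),-22,124.7)
E
```

```text
t 12.25 pos [0.5481 0.0279 0.0368] psi -21.97 pitch 55.4 zx [ 0.568  0.002 -0.823] q [-0.162  1.013  0.461  1.611  0.127  0.182] F [-0.3 -0.1 -1.3] w 0.0547
row [-3.1, 0.0, 4.8] [0.001, 0.002, 0.002] |t| 6.0 deg 0.2
```

>>> send_rows([
  [[-1,0,1,0,0,0],[-1,0,2,0,0,0],[-2,0,3,0,0,0],[-2,0,3,0,0,0]],
])

```text
clock: 12.65
tcp_pos: [0.5481, 0.0279, 0.0331]
tcp_rot: [0.182, 0.937, 0.058, -0.292]
ft_force: [-0.5, -0.5, -2.6]
gripper_width: 0.054
```

>>> send_rows([
  [[-1,0,1,0,0,0],[-1,0,2,0,0,0],[-1,0,2,0,0,0]],
])

```text
clock: 12.95
tcp_pos: [0.5484, 0.0278, 0.0325]
tcp_rot: [0.182, 0.937, 0.058, -0.291]
ft_force: [3.6, -1.6, 10.2]
gripper_width: 0.0546
```

>>> send_rows([
  [[0,0,0,0,0,0],[0,0,0,0,0,0],[0,0,0,0,0,0],[0,0,0,0,0,0],[0,0,0,0,0,0],[0,0,0,0,0,0],[0,0,0,0,0,0],[0,0,0,0,0,0]],
], hand=85)

```text
clock: 13.75
tcp_pos: [0.5484, 0.0278, 0.0324]
tcp_rot: [0.182, 0.937, 0.058, -0.291]
ft_force: [0.5, 0.1, -0.3]
gripper_width: 0.085
```

>>> send_rows([
  [[0,0,-15,0,0,0],[0,0,-35,0,0,0],[0,0,-60,0,0,0],[0,0,-90,0,0,0],[0,0,-120,0,0,0],[0,0,-150,0,0,0],[0,0,-180,0,0,0],[0,0,-180,0,0,0]],
])

```text
clock: 14.55
tcp_pos: [0.6111, -0.0069, 0.1654]
tcp_rot: [0.185, 0.943, 0.059, -0.27]
ft_force: [0.2, 0.3, 0.4]
gripper_width: 0.0848
```

```bash
cat > lie.py <<'E'
from plan import *
from bot import *
s=st()
c=cam('top'); P=cloud(c); m,q=bottle(c,P,[.548,.028,.03],.12); save(c,'laid_top.png',(190,110,340,260),4)
print(len(q),'z',np.percentile(q[:,2],[1,50,99]).round(4))
c2=cam('side'); P2=cloud(c2); m2,q2=bottle(c2,P2,[.548,.028,.03],.12); save(c2,'laid_side.png',(180,130,330,280),4)
print(len(q2),'z',np.percentile(q2[:,2],[1,50,99]).round(4))
for nm,Q in(('top',q),('side',q2)):
    t=Q[Q[:,2]>.05][:,:2].astype(np.float32); print(nm,cv2.minAreaRect(t))
r=cv2.minAreaRect(q[:,:2].astype(np.float32)); print('all',r)
E
python3 lie.py
```

```text
t 14.55 pos [ 0.6111 -0.0069  0.1654] psi -22.37 pitch 57.87 zx [ 0.532  0.012 -0.847] q [-0.195  1.087  0.988  2.022  0.114  0.16 ] F [0.2 0.3 0.4] w 0.0848
37 z [0.0331 0.0562 0.063 ]
709 z [0.0128 0.0572 0.0638]
top ((0.5648220181465149, 0.041148148477077484), (0.01800447143614292, 0.049601659178733826), 57.85854721069336)
side ((0.5470229387283325, 0.026556991040706635), (0.05586623400449753, 0.130411297082901), 67.3213882446289)
all ((0.5747882723808289, 0.03488631173968315), (0.01800447143614292, 0.07314194738864899), 57.85854721069336)
```

View pics/laid_top.png

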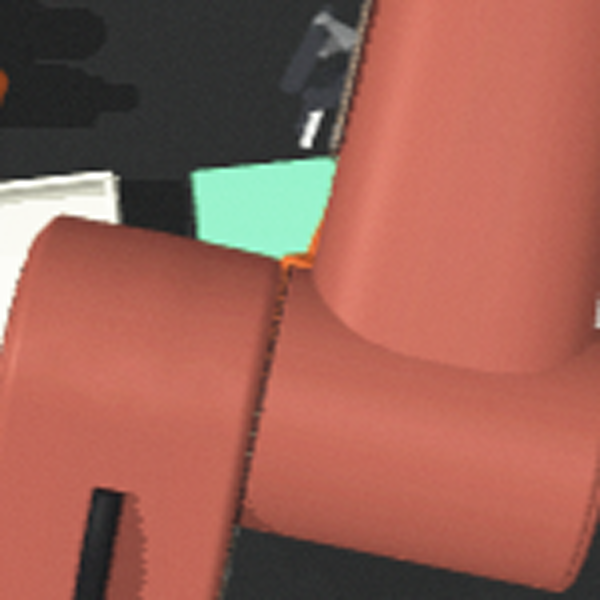

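View pics/laid_side.png

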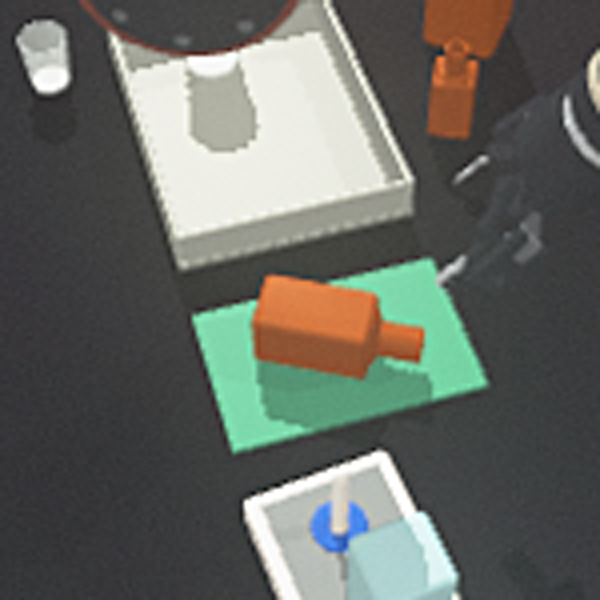

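```bash
python3 - <<'E'
from plan import *
from bot import *
c2=cam('side'); P2=cloud(c2); m2,q2=bottle(c2,P2,[.548,.028,.03],.12)
u=np.array([np.cos(np.radians(-22.5)),np.sin(np.radians(-22.5))]); v=np.array([-u[1],u[0]])
t=q2[q2[:,2]>.053]; a=(t[:,:2]-[.548,.028])@u; b=(t[:,:2]-[.548,.028])@v
w=np.linspace(-.09,.06,31)
print('hist a',np.histogram(a,w)); print('b',np.percentile(b,[0,2,50,98,100]).round(4))
print('a all',np.percentile((q2[:,:2]-[.548,.028])@u,[0,1,99,100]).round(4))
r=cv2.minAreaRect(t[a<.03][:,:2].astype(np.float32)); print(r)
z=ori(157.5,117)[:,2]; tgt=np.array([.548,.028,.032])-np.r_[u,0]*.018
print('tgt',tgt,[x.round(2) for x in ikm(tgt,ori(157.5,117),10)],[x.round(2) for x in ikm(tgt-z*.12,ori(157.5,117),10)])
E
```

```text
hist a (array([ 0,  0,  0,  0,  2, 16, 21, 20, 22, 21, 20, 23, 20, 23, 21, 21, 20,
       21, 20, 22, 20, 21, 21, 19,  5,  0,  0,  0,  0,  0]), array([-0.09 , -0.085, -0.08 , -0.075, -0.07 , -0.065, -0.06 , -0.055,
       -0.05 , -0.045, -0.04 , -0.035, -0.03 , -0.025, -0.02 , -0.015,
       -0.01 , -0.005,  0.   ,  0.005,  0.01 ,  0.015,  0.02 ,  0.025,
        0.03 ,  0.035,  0.04 ,  0.045,  0.05 ,  0.055,  0.06 ]))
b [-0.0308 -0.0279 -0.0044  0.0221  0.0267]
a all [-0.0655 -0.0623  0.0701  0.0716]
((0.5306124091148376, 0.033267825841903687), (0.05580143257975578, 0.09610553085803986), 64.56148529052734)
tgt [0.53137017 0.0348883  0.032     ] [array([ 0.05,  0.3 , -0.91, -0.07, -0.2 , -2.74])] [array([ 0.12,  0.01, -0.86,  0.28, -0.23, -2.67])]
```

```bash
python3 - <<'E'
from plan import *
from bot import *
c2=cam('side'); P2=cloud(c2); m2,q2=bottle(c2,P2,[.548,.028,.03],.12)
u=np.array([np.cos(np.radians(-22)),np.sin(np.radians(-22))]); v=np.array([-u[1],u[0]])
t=q2[q2[:,2]>.053]; a=(t[:,:2]-[.548,.028])@u; b=(t[:,:2]-[.548,.028])@v
A=[];L=[];U=[]
for x in np.arange(-.06,.028,.008):
    k=(a>=x)&(a<x+.008); A.append(x+.004);L.append(b[k].min());U.append(b[k].max())
for e in(L,U):
    p=np.polyfit(A,e,1); print(np.degrees(np.arctan(p[0])).round(2),(np.polyval(p,-.0175)*1000).round(1))
E
```

```text
-0.52 -28.0
-3.1 23.0
```

```bash
python3 - <<'E'
from plan import *
z=ori(157.5,117)[:,2]; tgt=np.array([.534,.033,.032]); print(tgt-z*.12)
plan([(tgt-z*.13+[0,0,.05],157.5,117)],qgoal_seed=[.12,0.01,-.86,.28,-.23,-2.67],slow=1)
E
```

```text
[0.4836681  0.05384816 0.13892078]
joint N 37
goal q [ 0.12 -0.08 -0.75  0.48 -0.23 -2.67]
37 rows minz 0.162
[-1, 0, 0, 0.001, -0.002, -0.006], [-1, 1, 0, 0.003, -0.007, -0.023], [-1, 1, -1, 0.006, -0.016, -0.052], [-1, 3, -2, 0.011, -0.028, -0.092], [-1, 4, -3, 0.018, -0.044, -0.142], [-1, 6, -5, 0.027, -0.062, -0.204], [-1, 7, -6, 0.039, -0.083, -0.275], [0, 9, -7, 0.055, -0.105, -0.355], [1, 12, -9, 0.073, -0.13, -0.444], [2, 14, -10, 0.096, -0.155, -0.541], [4, 17, -12, 0.123, -0.181, -0.645], [7, 19, -13, 0.154, -0.207, -0.756], [10, 21, -13, 0.191, -0.233, -0.871], [14, 24, -14, 0.232, -0.257, -0.99], [18, 26, -14, 0.279, -0.279, -1.113], [23, 28, -14, 0.331, -0.299, -1.237], [29, 29, -13, 0.388, -0.315, -1.362], [35, 31, -11, 0.45, -0.327, -1.486], [42, 31, -9, 0.517, -0.335, -1.608], [49, 32, -7, 0.587, -0.339, -1.728], [57, 32, -4, 0.661, -0.337, -1.843], [64, 31, -1, 0.738, -0.33, -1.954], [72, 30, 3, 0.817, -0.318, -2.059], [80, 29, 7, 0.896, -0.301, -2.156], [88, 28, 11, 0.976, -0.279, -2.247], [95, 26, 15, 1.054, -0.253, -2.33], [102, 24, 20, 1.131, -0.223, -2.404], [109, 21, 24, 1.203, -0.191, -2.47], [115, 19, 29, 1.272, -0.158, -2.527], [121, 17, 33, 1.335, -0.124, -2.577], [126, 15, 36, 1.391, -0.091, -2.618], [131, 13, 40, 1.44, -0.061, -2.652], [134, 11, 42, 1.481, -0.035, -2.679], [137, 10, 45, 1.514, -0.013, -2.7], [139, 9, 46, 1.537, 0.004, -2.714], [140, 8, 47, 1.551, 0.014, -2.722], [141, 8, 47, 1.556, 0.017, -2.725], 
path [[611, -6, 162], [613, -4, 164], [616, -1, 167], [619, 6, 173], [617, 14, 179], [609, 24, 187], [594, 34, 193], [572, 43, 198], [546, 49, 200], [521, 53, 201], [499, 55, 200], [485, 56, 198], [479, 56, 198]]
```

>>> send_rows([
  [[-1,3,-2,0.011,-0.028,-0.092],[-1,6,-5,0.027,-0.062,-0.2],[0,9,-7,0.05,-0.1,-0.32],[1,12,-9,0.073,-0.13,-0.44],[3,15,-11,0.1,-0.165,-0.56],[5,18,-12,0.13,-0.19,-0.68],[8,20,-13,0.17,-0.22,-0.8],[11,22,-13,0.2,-0.24,-0.91],[15,24,-14,0.24,-0.26,-1.02],[19,26,-14,0.29,-0.28,-1.13],[24,28,-14,0.34,-0.3,-1.25],[29,29,-13,0.39,-0.315,-1.36],[35,31,-11,0.45,-0.327,-1.48],[42,31,-9,0.517,-0.335,-1.6],[49,32,-7,0.587,-0.339,-1.72],[57,32,-4,0.661,-0.337,-1.84],[64,31,-1,0.738,-0.33,-1.95],[64,31,-1,0.738,-0.33,-1.95]],
])

```text
clock: 16.55
tcp_pos: [0.5694, 0.0435, 0.1975]
tcp_rot: [0.743, -0.666, 0.062, 0.015]
ft_force: [-1.1, 0.1, -0.5]
gripper_width: 0.0852
```

```bash
python3 - <<'E'
from plan import *
st(); z=ori(157.5,117)[:,2]; tgt=np.array([.534,.033,.032])
plan([(tgt-z*.12+[0,0,.0],157.5,117)],qgoal_seed=[.12,0.01,-.86,.28,-.23,-2.67],slow=1)
E
```

```text
t 16.55 pos [0.5694 0.0435 0.1975] psi 96.4 pitch 82.65 zx [ 0.113 -0.06  -0.992] q [ 0.012  0.335 -0.143  1.022 -0.107 -1.67 ] F [-1.1  0.1 -0.5] w 0.0852
joint N 13
goal q [ 0.12  0.02 -0.85  0.28 -0.22 -2.68]
13 rows minz 0.139
[0, 0, 1, 0.005, 0.002, -0.016], [-2, 3, 4, 0.019, 0.009, -0.062], [-4, 7, 8, 0.042, 0.021, -0.135], [-7, 12, 14, 0.071, 0.038, -0.231], [-10, 20, 21, 0.103, 0.062, -0.344], [-13, 29, 27, 0.137, 0.093, -0.468], [-17, 40, 33, 0.168, 0.128, -0.593], [-19, 51, 39, 0.196, 0.166, -0.714], [-22, 62, 43, 0.219, 0.204, -0.824], [-24, 72, 47, 0.236, 0.239, -0.915], [-25, 80, 49, 0.248, 0.267, -0.984], [-26, 86, 50, 0.254, 0.285, -1.026], [-26, 87, 51, 0.256, 0.291, -1.041], 
path [[569, 44, 196], [558, 47, 182], [531, 52, 160], [499, 54, 144], [484, 54, 139]]
```

>>> send_rows([
  [[-2,3,4,0.019,0.009,-0.062],[-4,7,8,0.042,0.021,-0.135],[-7,12,14,0.07,0.038,-0.23],[-10,20,21,0.1,0.062,-0.344],[-13,29,27,0.137,0.093,-0.468],[-17,40,33,0.168,0.128,-0.593],[-19,51,39,0.196,0.166,-0.714],[-22,62,43,0.219,0.204,-0.824],[-24,72,47,0.236,0.239,-0.915],[-25,80,49,0.248,0.267,-0.984],[-26,87,51,0.256,0.291,-1.041],[-26,87,51,0.256,0.291,-1.041],[-26,87,51,0.256,0.291,-1.041]],
])

```text
clock: 17.85
tcp_pos: [0.4845, 0.0542, 0.1387]
tcp_rot: [0.954, -0.191, 0.228, 0.045]
ft_force: [0.1, -0.2, -0.3]
gripper_width: 0.0849
```

```bash
python3 - <<'E'
from plan import *
from bot import *
st(); 
c=cam('top'); P=cloud(c); m,q=bottle(c,P,[.548,.028,.03],.12); save(c,'pre2t.png',(190,110,340,260),4)
t=q[q[:,2]>.05]; print(len(q),len(t),cv2.minAreaRect(q[:,:2].astype(np.float32)) , cv2.minAreaRect(t[:,:2].astype(np.float32)))
c2=cam('side');save(c2,'pre2s.png',(180,130,330,280),4)
plan([((.534,.033,.033),157.5,117)],slow=1.5,mode='lin')
E
```

```text
t 17.85 pos [0.4845 0.0542 0.1387] psi 157.34 pitch 63.07 zx [ 0.453 -0.001 -0.892] q [ 0.117  0.018 -0.85   0.286 -0.223 -2.677] F [ 0.1 -0.2 -0.3] w 0.0849
788 669 ((0.5502813458442688, 0.027337949723005295), (0.053263500332832336, 0.13887114822864532), 67.00421905517578) ((0.5410093069076538, 0.03127289563417435), (0.053263500332832336, 0.1184830293059349), 67.00421905517578)
lin N 5 maxjoint frac 0.45
goal q [ 0.05  0.3  -0.91 -0.07 -0.2  -2.74]
5 rows minz 0.033
[0, 0, 24, 0.0, 0.0, -0.0], [0, 0, 47, 0.0, 0.0, -0.001], [0, 0, 71, 0.0, 0.0, -0.001], [-1, 1, 95, 0.0, 0.0, -0.002], [-1, 1, 119, 0.0, 0.0, -0.002], 
path [[495, 50, 118], [524, 37, 54]]
```

View pics/pre2t.png

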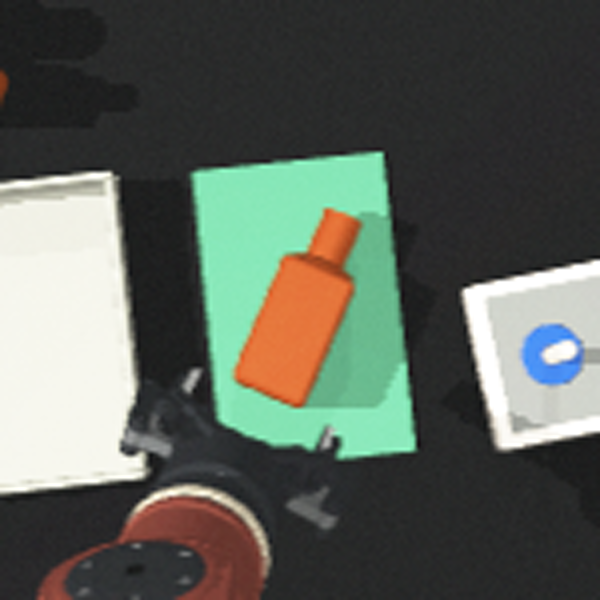

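View pics/pre2s.png

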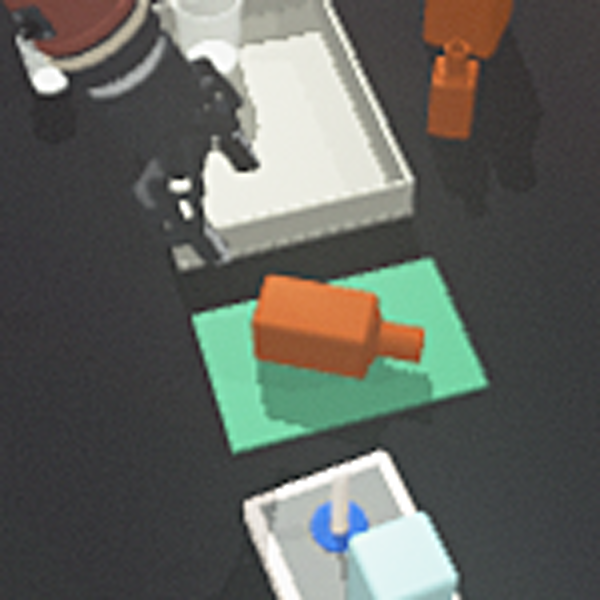

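Top crop: the whole bottle lies inside the mat (body from about 235,380 to 355,280, mouth at 345,215). Centre is (0.550,0.027), axis −23°, fingers clear. Descending to regrasp.

>>> send_rows([
  [[0,0,15,0,0,0],[0,0,35,0,0,-0.003],[0,0,55,0,0,-0.006],[0,0,75,0,0,-0.006],[0,0,92,0,0,-0.006],[-1,0,106,0,0,-0.006],[-1,0,115,0,0,-0.006],[-1,0,118,0,0,-0.006],[-1,0,118,0,0,-0.006]],
])

```text
clock: 18.85
tcp_pos: [0.534, 0.0339, 0.0333]
tcp_rot: [0.954, -0.188, 0.229, 0.046]
ft_force: [-0.0, 0.1, 1.6]
gripper_width: 0.0852
```

```bash
python3 - <<'E'
from plan import *
st(); rel((.534,.034,.032),157,117)
c=cam('top'); save(c,'g2t.png',(190,110,340,260),4)
E
```

```text
t 18.85 pos [0.534  0.0339 0.0333] psi 157.65 pitch 63.04 zx [ 0.453  0.002 -0.891] q [ 0.052  0.302 -0.903 -0.065 -0.197 -2.743] F [-0.   0.1  1.6] w 0.0852
row [-0.6, -0.1, 1.1] [-0.004, 0.001, 0.011] |t| 1.0 deg 0.7
```

View pics/g2t.png

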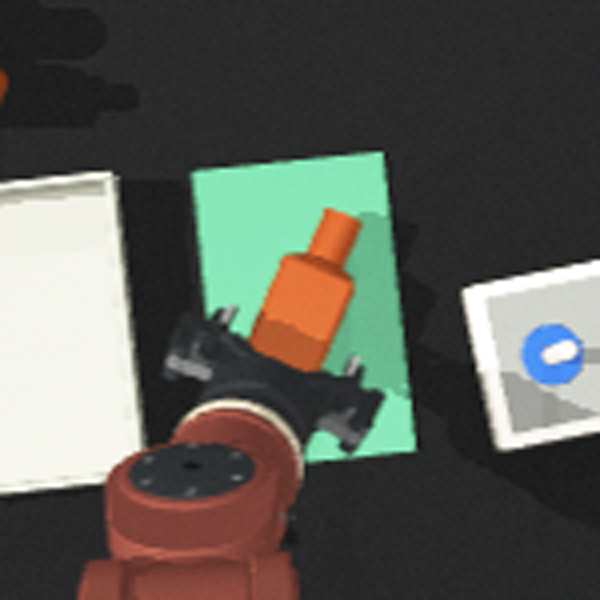

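The open fingers straddle the body evenly. Turning 0.011 rad and closing.

>>> send_rows([
  [[0,0,0,0,0,0.01],[0,0,0,0,0,0.01],[0,0,0,0,0,0.01],[0,0,0,0,0,0.01],[0,0,0,0,0,0.01],[0,0,0,0,0,0.01],[0,0,0,0,0,0.01],[0,0,0,0,0,0.01],[0,0,0,0,0,0.01],[0,0,0,0,0,0.01]],
], hand=45)

```text
clock: 19.9
tcp_pos: [0.5342, 0.0342, 0.0346]
tcp_rot: [0.953, -0.193, 0.23, 0.045]
ft_force: [-6.2, 2.5, 10.4]
gripper_width: 0.0544
```

```bash
python3 - <<'E'
from plan import *
s=st(); M=R.from_quat(s['tcp_rot']).as_matrix()
u=np.array([np.cos(np.radians(-23)),np.sin(np.radians(-23)),0]); print('mouth dir in tool',M.T@u, 'world up (lying) in tool',M.T@[0,0,1], 'pitch',180-np.degrees(np.arcsin(-M[2,2])))
p=s['tcp_pos']
R0=R.from_quat(s['tcp_rot'])
print('up 0.2 rel',(M.T@[0,0,.2]*1000).round())
E
```

```text
t 19.9 pos [0.5342 0.0342 0.0346] psi 157.17 pitch 62.94 zx [ 0.455 -0.003 -0.891] q [ 0.052  0.299 -0.903 -0.064 -0.197 -2.733] F [-6.2  2.5 10.4] w 0.0544
mouth dir in tool [0.89054    0.00293057 0.4548955 ] world up (lying) in tool [ 0.45490375 -0.00344596 -0.89053394] pitch 117.05958100468018
up 0.2 rel [  91.   -1. -178.]
```

>>> send_rows([
  [[2,0,-4,0,0,0],[7,0,-13,0,0,0],[14,0,-27,0,0,0],[23,0,-45,0,0,0],[37,0,-72,0,0,0],[50,0,-98,0,0,0],[64,0,-125,0,0,0],[77,0,-151,0,0,0],[91,0,-178,0,0,0],[91,0,-178,0,0,0]],
])

```text
clock: 20.9
tcp_pos: [0.5362, 0.0337, 0.2394]
tcp_rot: [0.952, -0.193, 0.233, 0.044]
ft_force: [1.2, -0.5, -2.6]
gripper_width: 0.0541
```

```bash
python3 - <<'E'
from plan import *
from bot import *
s=st(); M=R.from_quat(s['tcp_rot']).as_matrix()
c2=cam('side');save(c2,'lift2.png',(180,100,330,250),4)
for psi in (12,20,25,30):
  for t in (27,):
    print(psi,[ [x.round(2).tolist() for x in ikm((.516,-.150,zz),ori(psi,t),10)] for zz in (.126,.24,.27)], 'retreat',[x.round(2).tolist() for x in ikm(np.array([.516,-.150,.126])-ori(psi,t)[:,2]*.1,ori(psi,t),10)])
E
```

```text
t 20.9 pos [0.5362 0.0337 0.2394] psi 157.17 pitch 62.57 zx [ 0.461 -0.007 -0.888] q [ 0.051 -0.026 -0.594  0.563 -0.196 -2.735] F [ 1.2 -0.5 -2.6] w 0.0541
12 [[[-1.01, 0.39, -1.25, -0.66, 0.99, -0.9]], [[-1.01, -0.0, -1.09, -0.11, 0.99, -0.9]], [[-1.01, -0.08, -1.04, 0.02, 0.99, -0.9]]] retreat [[-1.33, 0.17, -1.12, 0.22, 1.1, -1.51]]
20 [[[-1.05, 0.39, -1.07, -0.21, 1.07, -1.2]], [[-1.05, 0.09, -0.94, 0.22, 1.07, -1.2]], [[-1.05, 0.03, -0.89, 0.33, 1.07, -1.2]]] retreat [[-1.32, 0.29, -0.93, 0.55, 1.09, -1.79]]
25 [[[-1.06, 0.41, -0.95, 0.06, 1.09, -1.4]], [[-1.06, 0.16, -0.83, 0.44, 1.09, -1.4]], [[-1.06, 0.1, -0.78, 0.53, 1.09, -1.4]]] retreat [[-1.31, 0.37, -0.81, 0.72, 1.07, -1.94]]
30 [[[-1.06, 0.46, -0.83, 0.3, 1.1, -1.6]], [[-1.06, 0.23, -0.72, 0.64, 1.1, -1.6]], [[-1.06, 0.19, -0.68, 0.73, 1.1, -1.6]]] retreat [[-1.29, 0.44, -0.7, 0.87, 1.04, -2.07]]
```

View pics/lift2.png

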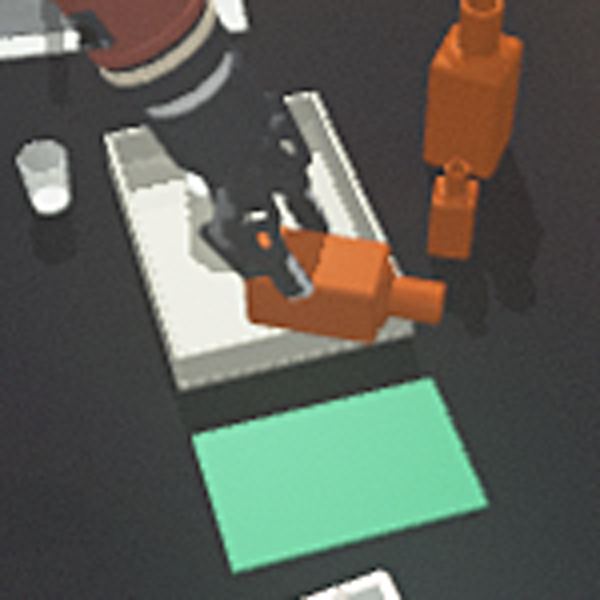

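```bash
python3 - <<'E'
from plan import *
ut=np.array([.8905,.003,.455])
s=st(); q=np.array(s['q'])
for zt in (.30,):
  g,e=ik(np.array([.516,-.150,zt]),ori(18,27.06),K,np.array([-1.04,.05,-.9,.3,1.05,-1.1])); print(g.round(3),e)
  for f in np.linspace(0,1,13):
    p,W=fk(q+(g-q)*f,K); u=W.apply(ut); print(f.round(2),'tcp',(p*1000).round(),'mouth',((p+u*.088)*1000).round(),'foot',((p-u*.052)*1000).round(),'wrist5',((p-W.apply([0,0,.341]))*1000).round())
E
```

```text
t 20.95 pos [0.5349 0.0337 0.2368] psi 157.17 pitch 62.75 zx [ 0.458 -0.005 -0.889] q [ 0.051 -0.024 -0.598  0.56  -0.196 -2.735] F [ 0.1 -1.  -3.4] w 0.054
[-1.042 -0.054 -0.876  0.354  1.055 -1.123] 5.988753035654386e-11
0.0 tcp [535.  34. 237.] mouth [616.  -1. 237.] foot [487.  54. 237.] wrist5 [391.  93. 540.]
0.08 tcp [534.  20. 224.] mouth [608. -27. 220.] foot [490.  48. 227.] wrist5 [393.  57. 532.]
0.17 tcp [532.   8. 215.] mouth [598. -50. 203.] foot [494.  42. 222.] wrist5 [391.  22. 525.]
0.25 tcp [531.  -5. 209.] mouth [587. -70. 189.] foot [499.  34. 221.] wrist5 [386. -13. 518.]
0.33 tcp [531. -17. 207.] mouth [575. -87. 177.] foot [505.  25. 224.] wrist5 [378. -46. 510.]
0.42 tcp [531. -29. 208.] mouth [ 564. -101.  168.] foot [512.  13. 232.] wrist5 [367. -78. 503.]
0.5 tcp [531. -43. 212.] mouth [ 553. -112.  162.] foot [518.  -2. 242.] wrist5 [ 354. -108.  496.]
0.58 tcp [532. -57. 220.] mouth [ 544. -120.  160.] foot [524. -20. 256.] wrist5 [ 337. -137.  489.]
0.67 tcp [531. -73. 231.] mouth [ 536. -127.  161.] foot [528. -41. 272.] wrist5 [ 319. -163.  482.]
0.75 tcp [530. -90. 244.] mouth [ 530. -132.  167.] foot [530. -65. 290.] wrist5 [ 298. -187.  475.]
0.83 tcp [ 527. -109.  261.] mouth [ 524. -138.  177.] foot [529. -92. 310.] wrist5 [ 276. -209.  468.]
0.92 tcp [ 523. -129.  279.] mouth [ 520. -143.  192.] foot [ 524. -120.  330.] wrist5 [ 252. -228.  462.]
1.0 tcp [ 516. -150.  300.] mouth [ 516. -150.  212.] foot [ 516. -150.  352.] wrist5 [ 227. -244.  455.]
```

```bash
python3 - <<'E'
from plan import *
plan([((.516,-.150,.30),18,27.06)],qgoal_seed=[-1.04,-.05,-.88,.35,1.05,-1.12],slow=1.15)
E
```

```text
joint N 35
goal q [-1.04 -0.05 -0.88  0.35  1.06 -1.12]
35 rows minz 0.207
[0, 0, 0, 0.001, -0.001, 0.005], [0, 1, 1, 0.005, -0.004, 0.021], [0, 3, 3, 0.011, -0.009, 0.046], [-1, 5, 5, 0.02, -0.017, 0.082], [-1, 8, 8, 0.031, -0.026, 0.128], [-2, 11, 11, 0.044, -0.037, 0.183], [-2, 15, 15, 0.059, -0.05, 0.247], [-3, 19, 18, 0.076, -0.065, 0.32], [-3, 23, 21, 0.095, -0.081, 0.4], [-3, 28, 25, 0.115, -0.098, 0.488], [-3, 33, 28, 0.137, -0.117, 0.583], [-2, 39, 30, 0.161, -0.138, 0.683], [0, 44, 33, 0.185, -0.159, 0.788], [1, 50, 34, 0.211, -0.182, 0.897], [4, 56, 35, 0.239, -0.206, 1.009], [7, 62, 35, 0.268, -0.231, 1.122], [11, 69, 34, 0.298, -0.256, 1.236], [15, 75, 33, 0.329, -0.283, 1.35], [19, 83, 30, 0.362, -0.311, 1.462], [24, 90, 27, 0.395, -0.339, 1.571], [30, 98, 23, 0.43, -0.368, 1.676], [35, 105, 19, 0.465, -0.398, 1.777], [41, 113, 14, 0.5, -0.427, 1.872], [46, 121, 9, 0.536, -0.457, 1.961], [51, 129, 4, 0.571, -0.487, 2.043], [56, 137, -2, 0.605, -0.516, 2.117], [60, 144, -7, 0.637, -0.544, 2.184], [64, 151, -12, 0.668, -0.57, 2.243], [68, 157, -17, 0.696, -0.594, 2.294], [71, 163, -22, 0.72, -0.616, 2.337], [73, 168, -25, 0.741, -0.634, 2.371], [75, 171, -28, 0.758, -0.649, 2.398], [76, 174, -31, 0.77, -0.66, 2.417], [77, 176, -32, 0.778, -0.666, 2.428], [77, 176, -32, 0.78, -0.669, 2.432], 
path [[535, 33, 237], [535, 28, 232], [533, 18, 223], [532, 4, 213], [531, -12, 207], [531, -32, 209], [532, -54, 218], [531, -79, 235], [528, -104, 256], [524, -126, 276], [519, -142, 292], [516, -149, 299]]
```

>>> send_rows([
  [[0,2,2,0.008,-0.007,0.035],[-1,5,5,0.02,-0.017,0.08],[-1,8,8,0.031,-0.026,0.13],[-2,11,11,0.044,-0.037,0.185],[-2,15,15,0.06,-0.05,0.25],[-3,19,18,0.076,-0.065,0.32],[-3,23,21,0.095,-0.08,0.4],[-3,28,25,0.115,-0.1,0.49],[-3,33,28,0.137,-0.117,0.58],[-2,39,30,0.16,-0.138,0.68],[0,44,33,0.185,-0.16,0.79],[1,50,34,0.21,-0.18,0.9],[4,56,35,0.24,-0.206,1.01],[7,62,35,0.27,-0.23,1.12],[11,69,34,0.3,-0.256,1.23],[14,74,33,0.32,-0.277,1.32],[17,79,32,0.345,-0.297,1.4],[19,83,30,0.362,-0.311,1.46],[19,83,30,0.362,-0.311,1.46]],
])

```text
clock: 22.85
tcp_pos: [0.53, -0.0555, 0.2169]
tcp_rot: [-0.596, 0.738, -0.092, 0.304]
ft_force: [-0.6, 0.6, -1.7]
gripper_width: 0.0543
```

```bash
python3 - <<'E'
from plan import *
st();plan([((.516,-.150,.30),18,27.06)],qgoal_seed=[-1.04,-.05,-.88,.35,1.05,-1.12],slow=1.15)
E
```

```text
t 22.85 pos [ 0.53   -0.0555  0.2169] psi 71.62 pitch 52.96 zx [-0.339 -0.498 -0.798] q [-0.574 -0.04  -0.757  0.444  0.516 -1.823] F [-0.6  0.6 -1.7] w 0.0543
joint N 15
goal q [-1.04 -0.05 -0.88  0.35  1.06 -1.12]
15 rows minz 0.218
[1, -1, -1, 0.003, -0.003, 0.012], [3, -2, -2, 0.012, -0.013, 0.047], [5, -5, -5, 0.027, -0.029, 0.103], [9, -8, -10, 0.047, -0.051, 0.177], [14, -13, -16, 0.07, -0.078, 0.266], [20, -18, -23, 0.097, -0.111, 0.366], [26, -24, -32, 0.125, -0.148, 0.471], [32, -30, -42, 0.154, -0.188, 0.576], [39, -36, -53, 0.182, -0.23, 0.677], [45, -42, -63, 0.207, -0.271, 0.77], [50, -47, -74, 0.229, -0.31, 0.85], [55, -51, -83, 0.247, -0.343, 0.915], [59, -53, -90, 0.26, -0.369, 0.963], [61, -55, -94, 0.268, -0.385, 0.992], [62, -56, -95, 0.271, -0.39, 1.002], 
path [[530, -57, 218], [530, -69, 226], [529, -93, 246], [524, -123, 273], [518, -145, 295]]
```

>>> send_rows([
  [[3,-2,-2,0.012,-0.013,0.047],[5,-5,-5,0.027,-0.03,0.1],[9,-8,-10,0.047,-0.05,0.177],[14,-13,-16,0.07,-0.078,0.266],[20,-18,-23,0.097,-0.11,0.366],[26,-24,-32,0.125,-0.148,0.47],[32,-30,-42,0.154,-0.188,0.576],[39,-36,-53,0.182,-0.23,0.677],[45,-42,-63,0.207,-0.27,0.77],[50,-47,-74,0.229,-0.31,0.85],[55,-51,-83,0.247,-0.343,0.915],[59,-53,-90,0.26,-0.369,0.963],[62,-56,-95,0.271,-0.39,1.002],[62,-56,-95,0.271,-0.39,1.002],[62,-56,-95,0.271,-0.39,1.002]],
])

```text
clock: 24.35
tcp_pos: [0.5163, -0.1501, 0.299]
tcp_rot: [-0.134, 0.843, 0.081, 0.515]
ft_force: [0.7, 0.1, -2.2]
gripper_width: 0.0541
```

```bash
cat > chk.py <<'E'
from plan import *
from bot import *
import sys
s=st(); tag=sys.argv[1]
c=cam('side'); save(c,tag+'_s.png',(180,150,330,300),4); P=cloud(c); m,q=bottle(c,P,s['tcp_pos'],.14)
print('side',len(q),'z',np.percentile(q[:,2],[1,50,99]).round(4))
c2=cam('top'); save(c2,tag+'_t.png',(280,110,430,260),4); P=cloud(c2); m2,q2=bottle(c2,P,s['tcp_pos'],.14)
print('top',len(q2),'z',np.percentile(q2[:,2],[1,50,99]).round(4))
t=q2[q2[:,2]>np.percentile(q2[:,2],90)-.02]; r=cv2.minAreaRect(t[:,:2].astype(np.float32)); print('foot face',len(t),r,t[:,2].mean())
# foot tilt
A=np.c_[t[:,:2]-t[:,:2].mean(0),np.ones(len(t))]; k=t[:,2]
for _ in range(3):
    x=np.linalg.lstsq(A,k,rcond=None)[0]; w=abs(k-A@x)<.006; A=A[w];k=k[w]
print('foot plane',x.round(4),len(k))
# neck: side-view points by height
for z in np.arange(q[:,2].min(),q[:,2].max(),.012):
    kk=(q[:,2]>=z)&(q[:,2]<z+.012)
    if kk.sum()>4: print(round(z,3),kk.sum(),'x',q[kk,0].min().round(3),q[kk,0].max().round(3),'y',q[kk,1].min().round(3),q[kk,1].max().round(3))
E
python3 chk.py over
```

```text
t 24.35 pos [ 0.5163 -0.1501  0.299 ] psi 18.02 pitch 27.15 zx [-0.89  -0.    -0.456] q [-1.041 -0.052 -0.875  0.352  1.054 -1.123] F [ 0.7  0.1 -2.2] w 0.0541
side 941 z [0.2201 0.3435 0.3551]
top 727 z [0.2674 0.3508 0.356 ]
foot face 619 ((0.5198315382003784, -0.14891494810581207), (0.05441398546099663, 0.05383500084280968), 17.956331253051758) 0.3509311312845959
foot plane [ 0.0006 -0.0243  0.3514] 592
0.215 20 x 0.508 0.529 y -0.165 -0.16
0.227 8 x 0.512 0.529 y -0.165 -0.16
0.251 12 x 0.501 0.544 y -0.182 -0.171
0.263 46 x 0.488 0.549 y -0.183 -0.144
0.275 58 x 0.488 0.551 y -0.184 -0.143
0.287 57 x 0.488 0.55 y -0.182 -0.144
0.299 45 x 0.488 0.55 y -0.18 -0.145
0.311 71 x 0.487 0.552 y -0.183 -0.14
0.323 90 x 0.487 0.551 y -0.187 -0.139
0.335 89 x 0.488 0.55 y -0.184 -0.138
0.347 445 x 0.488 0.551 y -0.184 -0.122
```

View pics/over_s.png

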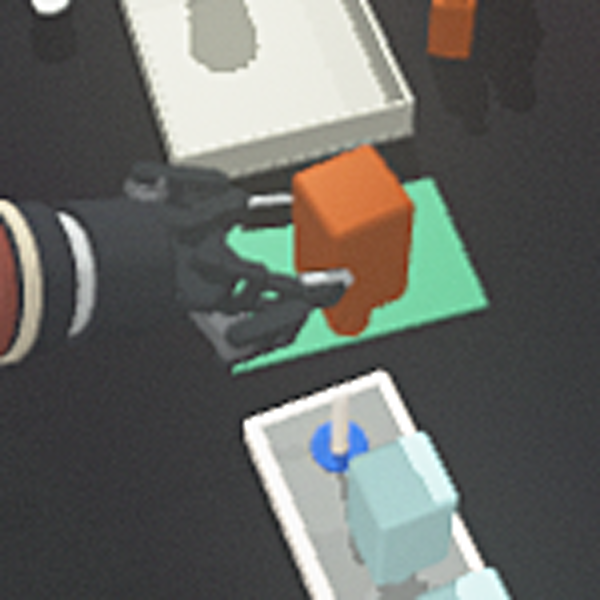

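View pics/over_t.png

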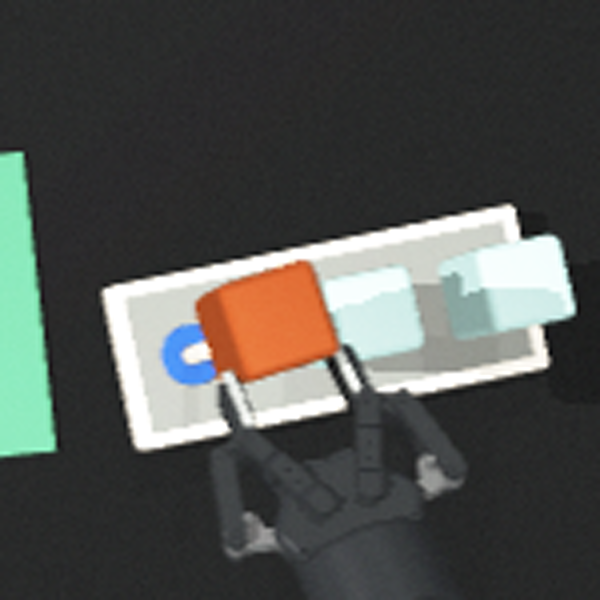

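```bash
python3 - <<'E'
from plan import *
for n in('side','top'):
    c=cam(n); P=cloud(c); hsv=cv2.cvtColor(c['img'],cv2.COLOR_RGB2HSV); H,S,V=[hsv[...,i] for i in range(3)]
    d=np.hypot(P[...,0]-.516,P[...,1]+.150)
    k=(d<.016)&(P[...,2]>.042)&(P[...,2]<.125)&(S<80); q=P[k]
    print(n,'peg pts',len(q)); 
    for z in np.arange(.04,.125,.02):
        w=(q[:,2]>=z)&(q[:,2]<z+.02)
        if w.sum()>2: print('  z',round(z,2),w.sum(),q[w].mean(0).round(4),'x',q[w,0].min().round(4),q[w,0].max().round(4),'y',q[w,1].min().round(4),q[w,1].max().round(4))
    bl=((H>98)&(H<120)&(S>110)&(V>90)&(d<.05)).astype(np.uint8); cs,_=cv2.findContours(bl,cv2.RETR_EXTERNAL,cv2.CHAIN_APPROX_NONE)
    x=max(cs,key=cv2.contourArea); h=cv2.convexHull(x)[:,0]; w=np.array([ray(c,*p,.034)[:2] for p in h],np.float32)
    print('  ring circ',cv2.minEnclosingCircle(w), 'fit', cv2.fitEllipse(w) if len(w)>5 else '')
    # hung_a/brown foot slopes
    for nm,cx in(('hung_a',(.5367,-.2473)),('hung_b',(.5573,-.3444)),('mine',(.519,-.149))):
        dd=np.hypot(P[...,0]-cx[0],P[...,1]-cx[1])<.022
        t=P[dd&(P[...,2]>.16)]; 
        if len(t)<30: continue
        zt=np.percentile(t[:,2],80); t=t[abs(t[:,2]-zt)<.012]
        A=np.c_[t[:,:2]-t[:,:2].mean(0),np.ones(len(t))]; print('  ',nm,len(t),np.linalg.lstsq(A,t[:,2],rcond=None)[0].round(4))
E
```

```text
side peg pts 55
  z 0.04 12 [ 0.515  -0.1537  0.0523] x 0.5108 0.5202 y -0.1558 -0.1519
  z 0.06 12 [ 0.5153 -0.1536  0.0708] x 0.5107 0.5198 y -0.1556 -0.1518
  z 0.08 14 [ 0.515  -0.1539  0.0912] x 0.5103 0.5195 y -0.155 -0.1524
  z 0.1 17 [ 0.5147 -0.1518  0.1105] x 0.5104 0.5194 y -0.1561 -0.147
  ring circ ((0.5153119564056396, -0.15009403228759766), 0.02088838256895542) fit ((0.515448272228241, -0.1502721607685089), (0.040594667196273804, 0.04088198021054268), 122.55831909179688)
   hung_a 215 [ 0.0052 -0.0011  0.1706]
   hung_b 262 [-0.0093 -0.0146  0.1706]
   mine 223 [-0.0027 -0.0058  0.3534]
top peg pts 22
  z 0.04 6 [ 0.5145 -0.1458  0.0552] x 0.5097 0.5208 y -0.1489 -0.1434
  z 0.06 3 [ 0.5148 -0.1447  0.069 ] x 0.5121 0.5174 y -0.1452 -0.1442
  z 0.08 5 [ 0.5142 -0.1445  0.0921] x 0.5108 0.5191 y -0.1461 -0.1432
  z 0.1 8 [ 0.5143 -0.1464  0.1068] x 0.5103 0.5183 y -0.1503 -0.1443
  ring circ ((0.5157458782196045, -0.14911945164203644), 0.021320365369319916) fit ((0.5149803161621094, -0.14732332527637482), (0.03713469207286835, 0.04294567182660103), 106.98155975341797)
   hung_a 233 [0.0121 0.0004 0.1693]
   hung_b 231 [-0.015  -0.0084  0.1692]
   mine 316 [-0.0108  0.0047  0.3522]
```

```bash
python3 - <<'E'
from plan import *
st(); rel((.5125,-.1505,.22),18,27.1)
plan([((.5125,-.1505,.22),18,27.1)],mode='lin',slow=2)
E
```

```text
t 24.55 pos [ 0.5165 -0.1499  0.2995] psi 18.05 pitch 27.11 zx [-0.89  -0.    -0.456] q [-1.04  -0.052 -0.875  0.352  1.054 -1.123] F [-0.6 -0.3 -1.9] w 0.0538
row [72.5, 0.7, 32.6] [0.001, -0.0, 0.001] |t| 80.0 deg 0.0
lin N 4 maxjoint frac 0.38
goal q [-1.05  0.1  -1.    0.08  1.06 -1.14]
4 rows minz 0.22
[18, 0, 8, 0.0, -0.0, 0.0], [36, 0, 16, 0.0, -0.0, 0.0], [54, 0, 24, 0.0, -0.0, 0.0], [73, 1, 33, 0.001, -0.0, 0.001], 
path [[516, -150, 280], [512, -151, 220]]
```

>>> send_rows([
  [[5,0,2,0,0,0],[15,0,7,0,0,0],[30,0,13,0,0,0],[45,0,20,0,0,0],[60,0,27,0,0,0],[73,1,33,0,0,0],[73,1,33,0,0,0],[73,1,33,0,0,0]],
])

```text
clock: 25.35
tcp_pos: [0.5125, -0.15, 0.2194]
tcp_rot: [-0.134, 0.843, 0.082, 0.515]
ft_force: [0.0, -0.2, -1.3]
gripper_width: 0.0538
```

```bash
python3 chk.py pre3
```

```text
t 25.35 pos [ 0.5125 -0.15    0.2194] psi 18.06 pitch 27.11 zx [-0.89   0.    -0.456] q [-1.051  0.106 -1.004  0.083  1.058 -1.144] F [ 0.  -0.2 -1.3] w 0.0538
side 779 z [0.1416 0.2666 0.2759]
top 618 z [0.1953 0.2715 0.277 ]
foot face 535 ((0.5162623524665833, -0.14912042021751404), (0.054357197135686874, 0.05340471491217613), 18.644180297851562) 0.27163750982161905
foot plane [ 0.0012 -0.0176  0.272 ] 508
0.138 17 x 0.508 0.526 y -0.164 -0.159
0.174 13 x 0.497 0.545 y -0.182 -0.168
0.186 46 x 0.484 0.548 y -0.183 -0.143
0.198 42 x 0.485 0.547 y -0.182 -0.143
0.21 43 x 0.484 0.546 y -0.18 -0.143
0.222 43 x 0.484 0.545 y -0.18 -0.145
0.234 57 x 0.483 0.545 y -0.184 -0.139
0.246 74 x 0.484 0.548 y -0.184 -0.138
0.258 76 x 0.485 0.547 y -0.183 -0.145
0.27 366 x 0.485 0.547 y -0.184 -0.123
```

View pics/pre3_s.png

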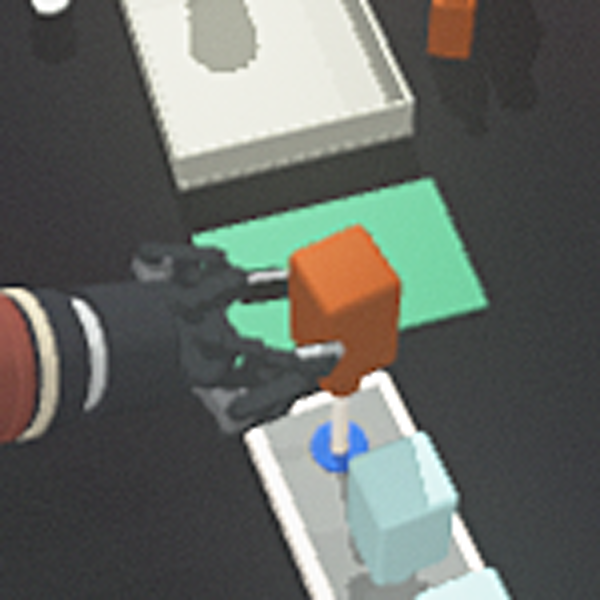

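>>> send_rows([
  [[4,0,1,0,0,0],[10,0,4,0,0,0],[18,0,8,0,0,0],[27,0,13,0,0,0],[36,0,17,0,0,0],[36,0,17,0,0,0]],
])

```text
clock: 26.05
tcp_pos: [0.5113, -0.1505, 0.1791]
tcp_rot: [-0.134, 0.843, 0.082, 0.515]
ft_force: [0.2, 0.4, -3.0]
gripper_width: 0.054
```

```bash
python3 - <<'E'
from plan import *
st(); rel((.5115,-.150,.130),18.05,27.1)
c=cam('side'); save(c,'ins1.png',(200,200,300,300),6)
E
```

```text
t 26.05 pos [ 0.5113 -0.1505  0.1791] psi 18.05 pitch 27.13 zx [-0.89   0.001 -0.456] q [-1.055  0.212 -1.057 -0.068  1.06  -1.151] F [ 0.2  0.4 -3. ] w 0.054
row [43.6, 0.3, 22.7] [0.0, -0.001, -0.0] |t| 49.0 deg 0.0
```

View pics/ins1.png

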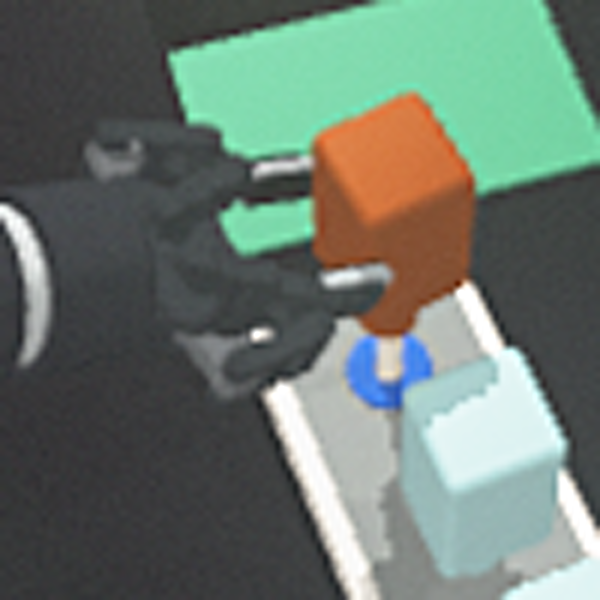

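The peg is inside the neck (crop px 390,350), with no side force and a good gap to the neighbour. Continuing down.

>>> send_rows([
  [[5,0,3,0,0,0],[13,0,7,0,0,0],[22,0,11,0,0,0],[31,0,16,0,0,0],[38,0,20,0,0,0],[43,0,22,0,0,0],[43,0,22,0,0,0],[43,0,22,0,0,0]],
])

```text
clock: 26.9
tcp_pos: [0.5115, -0.1507, 0.1317]
tcp_rot: [-0.134, 0.843, 0.082, 0.515]
ft_force: [-0.1, 0.7, -2.3]
gripper_width: 0.0541
```

>>> send_rows([
  [[2,0,1,0,0,0],[3,0,1,0,0,0],[4,0,2,0,0,0],[4,0,2,0,0,0]],
])

```text
clock: 27.3
tcp_pos: [0.5115, -0.1507, 0.1272]
tcp_rot: [-0.134, 0.842, 0.082, 0.515]
ft_force: [0.6, -0.8, -2.3]
gripper_width: 0.054
```

```bash
python3 chk.py down
```

```text
t 27.3 pos [ 0.5115 -0.1507  0.1272] psi 18.06 pitch 27.09 zx [-0.89  -0.    -0.455] q [-1.055  0.373 -1.11  -0.283  1.06  -1.151] F [ 0.6 -0.8 -2.3] w 0.054
side 584 z [0.0519 0.1789 0.1838]
top 524 z [0.0991 0.1788 0.1851]
foot face 454 ((0.5151411294937134, -0.1501011997461319), (0.05387609452009201, 0.0548369400203228), 17.46611785888672) 0.17904500210189983
foot plane [-0.0032 -0.0192  0.1793] 431
0.044 9 x 0.509 0.525 y -0.166 -0.158
0.08 7 x 0.499 0.539 y -0.183 -0.171
0.092 22 x 0.487 0.545 y -0.184 -0.155
0.104 20 x 0.483 0.544 y -0.183 -0.144
0.116 23 x 0.483 0.545 y -0.182 -0.144
0.128 22 x 0.483 0.544 y -0.181 -0.144
0.14 41 x 0.483 0.546 y -0.184 -0.143
0.152 47 x 0.484 0.546 y -0.189 -0.144
0.164 61 x 0.484 0.545 y -0.184 -0.144
0.176 331 x 0.484 0.545 y -0.183 -0.125
```

>>> send_rows([
  [[1,0,0,0,0,0],[2,0,1,0,0,0],[3,0,1,0,0,0],[3,0,1,0,0,0]],
])

```text
clock: 27.8
tcp_pos: [0.5109, -0.1508, 0.1239]
tcp_rot: [-0.134, 0.843, 0.082, 0.515]
ft_force: [-0.1, -0.7, -1.7]
gripper_width: 0.0545
```

>>> send_rows([
  [[1,0,0,0,0,0],[2,0,1,0,0,0],[2,0,1,0,0,0]],
])

```text
clock: 28.1
tcp_pos: [0.5109, -0.1507, 0.1215]
tcp_rot: [-0.134, 0.843, 0.082, 0.515]
ft_force: [-0.5, -0.0, -1.8]
gripper_width: 0.054
```

>>> send_rows([
  [[1,0,0,0,0,0],[1,0,1,0,0,0],[1,0,1,0,0,0]],
])

```text
clock: 28.4
tcp_pos: [0.5116, -0.1506, 0.1208]
tcp_rot: [-0.134, 0.842, 0.082, 0.516]
ft_force: [-4.6, -0.7, 4.7]
gripper_width: 0.054
```

>>> send_rows([
  [[1,0,0,0,0,0],[1,0,1,0,0,0],[1,0,1,0,0,0]],
])

```text
clock: 28.7
tcp_pos: [0.5126, -0.1503, 0.1211]
tcp_rot: [-0.134, 0.841, 0.082, 0.518]
ft_force: [-8.5, 0.2, 14.0]
gripper_width: 0.0541
```

>>> send_rows([
  [[-1,0,0,0,0,0],[-1,0,0,0,0,0]],
])

```text
clock: 28.9
tcp_pos: [0.5131, -0.1501, 0.122]
tcp_rot: [-0.134, 0.841, 0.082, 0.518]
ft_force: [0.2, -0.4, -3.1]
gripper_width: 0.0541
```

```bash
python3 chk.py seat | head -7
```

```text
t 28.9 pos [ 0.5131 -0.1501  0.122 ] psi 18.14 pitch 26.79 zx [-0.893 -0.001 -0.451] q [-1.053  0.396 -1.116 -0.32   1.064 -1.145] F [ 0.2 -0.4 -3.1] w 0.0541
side 559 z [0.0462 0.1741 0.179 ]
top 524 z [0.0946 0.1732 0.1801]
foot face 457 ((0.5161464214324951, -0.14932851493358612), (0.05422551929950714, 0.05385638400912285), 18.784786224365234) 0.1734841387882776
foot plane [-0.0075 -0.0031  0.1738] 424
0.04 8 x 0.509 0.524 y -0.165 -0.162
0.076 5 x 0.508 0.53 y -0.181 -0.174
```

View pics/seat_s.png

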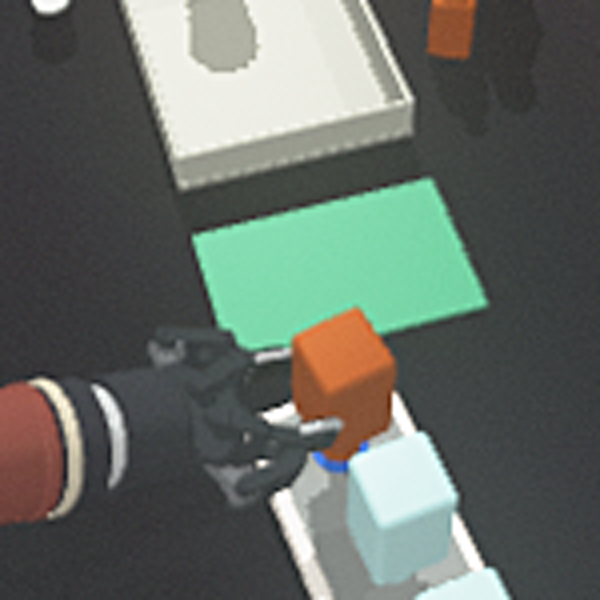

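>>> send_rows([
  [[0.5,0,0.2,0,0,0],[1,0,0.5,0,0,0],[1,0,0.5,0,0,0]],
])

```text
clock: 29.3
tcp_pos: [0.5129, -0.15, 0.1205]
tcp_rot: [-0.134, 0.841, 0.082, 0.517]
ft_force: [-0.1, 0.1, -2.8]
gripper_width: 0.0542
```

>>> send_rows([
  [[0.5,0,0.2,0,0,0],[0.7,0,0.3,0,0,0],[0.7,0,0.3,0,0,0]],
])

```text
clock: 29.6
tcp_pos: [0.5132, -0.15, 0.1204]
tcp_rot: [-0.135, 0.841, 0.083, 0.518]
ft_force: [-2.2, -0.1, 5.6]
gripper_width: 0.0541
```

Resting on the ring with about 8 N of contact. Releasing with a moderate opening.

>>> send_rows([
  [[0,0,0,0,0,0],[0,0,0,0,0,0],[0,0,0,0,0,0],[0,0,0,0,0,0],[0,0,0,0,0,0],[0,0,0,0,0,0],[0,0,0,0,0,0],[0,0,0,0,0,0]],
], hand=72)

```text
clock: 30.4
tcp_pos: [0.5132, -0.15, 0.1204]
tcp_rot: [-0.135, 0.841, 0.083, 0.518]
ft_force: [0.0, 0.2, 0.5]
gripper_width: 0.0721
```

```bash
python3 chk.py rel | head -7
python3 - <<'E'
from plan import *
s=st(); M=R.from_quat(s['tcp_rot']).as_matrix()
for d in (.06,.12,.16):
  p=s['tcp_pos']-M[:,2]*d; q,e=ik(p,M,K,s['q']); print(d,p.round(3),q.round(2),e)
E
```

```text
t 30.4 pos [ 0.5132 -0.15    0.1204] psi 18.16 pitch 26.71 zx [-0.893 -0.001 -0.449] q [-1.053  0.403 -1.117 -0.328  1.066 -1.146] F [0.  0.2 0.5] w 0.0721
side 592 z [0.0478 0.1718 0.1774]
top 525 z [0.0892 0.1719 0.1783]
foot face 452 ((0.5158429741859436, -0.14919032156467438), (0.05443383380770683, 0.0544084757566452), 17.767040252685547) 0.17216025255934028
foot plane [ 0.0011 -0.0244  0.1725] 420
0.04 7 x 0.509 0.528 y -0.164 -0.159
0.088 21 x 0.487 0.546 y -0.18 -0.152
t 30.5 pos [ 0.5132 -0.15    0.1204] psi 18.16 pitch 26.71 zx [-0.893 -0.001 -0.449] q [-1.053  0.403 -1.117 -0.328  1.066 -1.146] F [-0.8 -0.4 -0.2] w 0.0716
0.06 [ 0.462 -0.167  0.147] [-1.22  0.31 -1.04  0.15  1.1  -1.5 ] 1.8380316925090737e-14
0.12 [ 0.411 -0.183  0.174] [-1.4   0.29 -0.95  0.62  1.08 -1.89] 1.830872225270823e-15
0.16 [ 0.377 -0.195  0.192] [-1.52  0.29 -0.89  0.87  1.04 -2.12] 3.994857597488851e-14
```

View pics/rel_t.png

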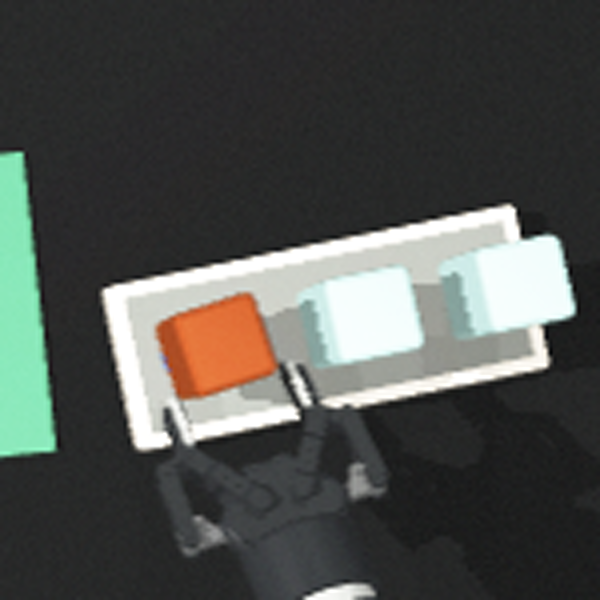

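The fingers are open and clear of both bottles (brown 215,345; hung_a 360,315). Retreating straight back.

>>> send_rows([
  [[0,0,-8,0,0,0],[0,0,-20,0,0,0],[0,0,-35,0,0,0],[0,0,-52,0,0,0],[0,0,-70,0,0,0],[0,0,-90,0,0,0],[0,0,-110,0,0,0],[0,0,-130,0,0,0],[0,0,-140,0,0,0],[0,0,-140,0,0,0],[0,0,-140,0,0,0]],
])

```text
clock: 31.6
tcp_pos: [0.3944, -0.1892, 0.1831]
tcp_rot: [-0.134, 0.841, 0.082, 0.518]
ft_force: [0.1, -0.1, 0.4]
gripper_width: 0.0721
```

```bash
python3 - <<'E'
from plan import *
from bot import *
st()
for n in('top','side'):
    c=cam(n); P=cloud(c); save(c,'fin_'+n+'.png',None,1.5); save(c,'finc_'+n+'.png',(280,110,430,260) if n=='top' else (200,200,300,300),4 if n=='top' else 6)
    for nm,cx in(('hung_a',(.5367,-.2473)),('hung_b',(.5573,-.3444)),('mine',(.516,-.1495))):
        dd=np.hypot(P[...,0]-cx[0],P[...,1]-cx[1])
        t=P[(dd<.045)&(P[...,2]>.155)&(P[...,2]<.19)]; r=cv2.minAreaRect(t[:,:2].astype(np.float32))
        t=P[(dd<.022)&(P[...,2]>.155)&(P[...,2]<.19)]; A=np.c_[t[:,:2]-t[:,:2].mean(0),np.ones(len(t))]
        print(n,nm,np.round(r[0],4),np.round(r[1],3),round(r[2],1),np.linalg.lstsq(A,t[:,2],rcond=None)[0].round(4))
    t=P[(np.hypot(P[...,0]-.4902,P[...,1]-.3919)<.06)&(P[...,2]>.08)&(P[...,2]<.1)]
    if len(t)>20: print('beaker',cv2.minEnclosingCircle(t[:,:2].astype(np.float32)))
E
```

```text
t 31.6 pos [ 0.3944 -0.1892  0.1831] psi 18.12 pitch 26.71 zx [-0.893 -0.001 -0.449] q [-1.461  0.29  -0.918  0.749  1.064 -2.007] F [ 0.1 -0.1  0.4] w 0.0721
top hung_a [ 0.5367 -0.247 ] [0.056 0.057] 12.5 [ 0.008  -0.0159  0.1692]
top hung_b [ 0.5575 -0.3455] [0.055 0.059] 12.0 [-0.0268  0.0002  0.1692]
top mine [ 0.5162 -0.1509] [0.055 0.058] 18.8 [ 0.0095 -0.0105  0.173 ]
beaker ((0.49008214473724365, 0.39170438051223755), 0.034711748361587524)
side hung_a [ 0.5353 -0.2478] [0.055 0.056] 12.9 [-0.0028 -0.0049  0.1708]
side hung_b [ 0.5564 -0.3446] [0.056 0.057] 11.2 [-0.0017  0.0066  0.1704]
side mine [ 0.5161 -0.1512] [0.057 0.055] 18.8 [ 0.0112 -0.0082  0.1746]
beaker ((0.4910588562488556, 0.3934931457042694), 0.03564240038394928)
```

View pics/finc_side.png

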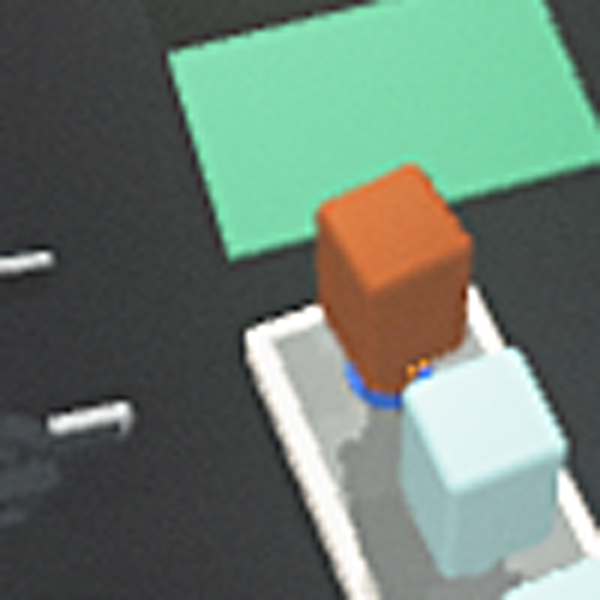

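View pics/fin_top.png

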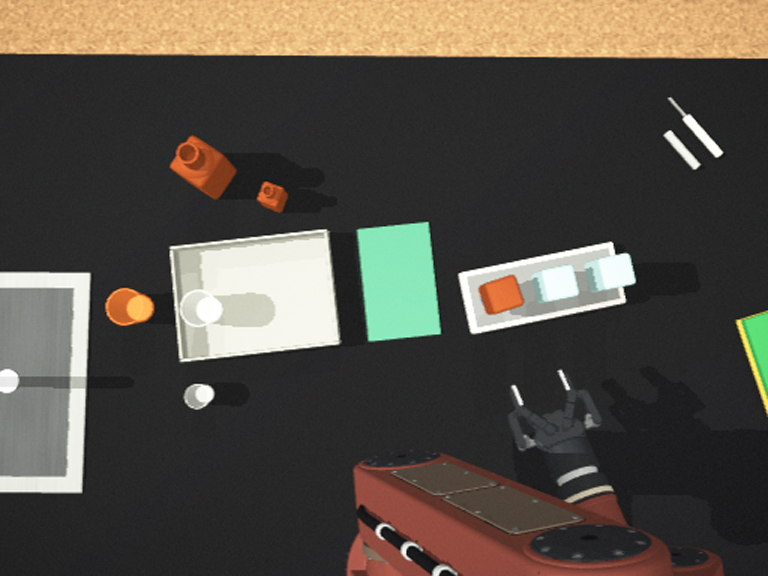

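The brown bottle is on the ringed peg, inverted and level: its foot is at 0.173–0.175 m against an expected 0.174 m. The hung bottles and beaker are where they were, and the gripper is clear. Handing in.

```bash
python3 -c "
from plant import manip
print(manip.job_done())"
```

```text
the job is handed in; nothing more can be done
None
```

The brown bottle went from the tray to its side on the green mat, where I let go of it. I then regrasped it, turned it upside down and lowered it onto the blue-ringed peg until its mouth touched the ring. I released it, backed off and handed the job in at about 32 s.

- **Bottle on the peg:** its foot is level to within about 1° (the limit of the depth noise). It stands at 173–175 mm; 174 mm is expected when the mouth sits on the ring. Its centre is about 1–2 mm from the peg's axis.
- **Other objects:** the two hung bottles and the beaker stayed within about 1–2 mm of where they started, which is measurement noise.
- **Forces:** the largest wrist reading I saw, at the ends of moves, was about 16 N, when the mouth met the ring. The gripper ended 0.13 m clear.
- **Out of line:** joint 4 reached the end of its range (2.02 rad) when backing away from the mat with an empty hand. The controller stopped it there and nothing was touched. Tilt readings just after release varied by up to 1.4°, but the final two views agreed the bottle was level.

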